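# Lever up a leaning pump module and shim its short front foot

## Robot

A 6-joint arm with a two-finger parallel gripper is mounted at the origin on the work surface. World frame = base frame: x ahead of the robot, y to its left, z up, the work surface at z = 0. Lengths are in m, angles in degrees, forces in N, time in s.
With the tool pointing down it reaches from about 0.25 to 0.725 m from the base axis. Payload 9.7 kg.
Tool frame: the origin (TCP) lies between the finger pads; the fingertips stand 25 mm ahead of it and the grasp point (between the pads) lies 6 mm ahead of it; z points along the fingers, y is the line along which they close (so a half turn about z gives the same grasp; the last joint's range is limited). The gripper opens to 85 mm and grips with 20 to 120 N. Pads are 22 mm wide; open, the fingers measure 114 mm over their backs; the gripper's body (76 mm by 85 mm) begins 54 mm behind the grasp point. The pads swing forward as they close: fully open they stand 13 mm farther back than shut.
Start: joints at [69.901, 4.979, 10.078, 95.1, 0, 90], TCP at [0.189, 0.517, 0.256] pointing down, gripper open.
Joint ranges: [-179.16, 179.16], [-48.56, 103.87], [-65.8, 70.77], [-126.05, 130.52], [-82.76, 87.17], [-180, 180]. Speed limits (degrees/s): [127.2, 127.2, 147.25, 180, 180, 180].

## Interface

Orientations are given as [roll, pitch, yaw] about the fixed x, y, z axes, in that order (R = Rz(yaw) Ry(pitch) Rx(roll)).
In Python, from workcell import bot gives the robot as it stands.
- The arm moves only by the shell command python3 drive.py 'ROWS' [FORCE]. ROWS is rows parted by semicolons, their numbers by spaces, 1 to 5 of them, each of 5 numbers: dx, dy, dz in m, then a turn about the tool's z in degrees, then the finger opening in m; each row is the pose to reach, as a shift and turn from the pose commanded when the command began, along the tool's axes at that moment; what a row does not reach only later rows make up. A row lasts 1/12 s, in which the tool goes at most 0.0417 m and 7.16 degrees, less where a joint would pass 70% of its speed; a pose out of reach is approached as far as the arm can. The fingers move at their own pace and stop on an object; FORCE is the grip in N (left out, the last holds). Time passes only in rows, so rows that do not move let the fingers close. It prints the time, the measured TCP pose, the force, the opening and the grip force at its end.
- bot.get_obs(): the state, without advancing time (a new reading comes with each control period).
- bot.camera(name): name is "scene" or "top"; returns the picture (384x512x3 uint8, blue, green, red); there is no depth.
- bot.camera_info(name): a dict with "mtx" (3x3 intrinsics, pixels), "extrinsics" (4x4, takes a point from camera to world coordinates). Camera axes: x right, y down, z forward; pixel columns grow to the right and rows downward; lengths in m; the calibration is good to about 2 mm. A picture is of the moment at which its call begins. camera_info takes no time and is no camera call.
- bot.job_done(): hands the job in; it is judged then, once.
The state is a dict: "time": time; "q": joint angles; "qd": joint speeds; "joint_efforts": joint torques, N m; "ee_pos": TCP position; "tcp_rot": TCP orientation; "wrist_force": force on the tool from outside, world axes, zero at the start; "torque": the same for the moment, N m; "opening": finger opening in m; "grasp_force": force on a finger pad.
Only numpy, scipy, OpenCV 4.12 (cv2) and the standard library are available. Lean on these libraries where they do the work, as an engineer would, in place of code of your own. Each camera call takes 0.05 s, during which the arm holds its last target. There are 200 camera calls.

## Task

The white pump module leans forward because its front foot is short: grip the pry bar, lever the module's front up over the ridge of the blue-and-yellow jig, and swing the bar's handle under the jig's yellow hook so that it holds the module up by itself while you slide the shim plate under the front foot. Then take hold of the bar again, free it from the hook, let the module down so that it stands level on the shim, pull the bar out and lay it flat on the open bench well clear of the module and jig. Leave the module where it stands with its jar upright on top, and do not disturb the vial tray or the other two bottles.

Things in the scene. Friction and masses are not known exactly. Their poses are not given: they have to be found in the camera images.
- module: White pump module, 3 kg (varies), loose. Origin below the chassis centre at the rear soles' level, z up when level. Chassis 150 (x) x 200 (y) mm, z 36 to 91 mm; grey front panel at x = -75 faces roughly world -y. Round feet, 24 mm diameter: rear at x 55, y +-80, sole z 0; front at x -55, y 35, sole z 6 (6 mm short), so it starts leaning forward 0.055 rad. Centre of mass near x = 15 mm.
- front_foot (a point): Centre of the sole of the module's front foot (module frame x -55, y 35, z 6 mm). World height 0 at the start, standing on the bench; 6 mm when it stands on the shim (module level).
- front_edge (a point): Middle of the chassis's lower front edge (module frame x -75, y 0, z 36 mm), under which the bar's toe goes. At the start about 29 mm above the bench.
- jig: Lever jig fixed to the bench. Origin on the bench under its fulcrum ridge; +x points at the module, whose front face is 37 to 48 mm from the ridge. Base plate 5 mm thick, x -78 to 22, y -68 to 22 mm. Ridge on a blue block: steel round of 12 mm diameter along y, axis at x 0, z 22 (crest z 28 mm), y from -45 to 22 mm.
- hook (a point): Middle of the underside of the jig's yellow hook lip (jig frame x -50, y -31, z 31 mm). Lip x -59 to -41, y -59 to -14, z 31 to 39 mm; post below it at y -59 to -47; open towards +y. A bar on the ridge, pressed down beside it (centre line at y > 0 there), swings towards -y under it; it then keeps the bar 0.1 rad toe-up and the front foot about 10 mm up.
- bar: Loose steel pry bar, 200 mm long, 0.35 kg, flat on the bench at the start. Origin at the middle of its handle, on the underside; x along the bar to the toe, z up. Orange handle x -35 to 35 mm, 22 mm wide (y), 24 mm high. Blade 18 mm wide, z 0 to 8 mm, from the handle to x 135; then a toe z 3 to 8 mm up to x 165 mm.
- bar_toe (a point): Tip of the bar's toe (bar frame x 165, y 0, z 5.5 mm).
- shim: Loose shim, 0.14 kg, flat at the start. Aluminium plate 6 mm thick, x -20 to 95 mm (leading edge), y -23 to 23 mm. Green upright grip tab at the origin: 30 mm (x) x 14 mm (y), top at z 54 mm. Origin on the underside below the tab; z up.
- top_bottle: Amber jar with red cap, diameter 56, height 85 mm, 0.2 kg, standing on top of the module (loose). Origin at the centre of its base. It must stay standing there.
- vial_tray: Bystander: cream vial tray 85 x 85 x 40 mm, loose on the bench. Origin at the centre of its underside.
- solvent: Bystander: clear bottle with red cap, diameter 60, height 120 mm. Origin at the centre of its base.
- waste_jar: Bystander: amber jar with blue cap, diameter 64, height 85 mm. Origin at the centre of its base.

How it is judged (in metres and radians):
On the way, in this order (a step that is already met when the one before it is completed fails the run):
1. the gripped bar, bearing on the jig, levers the module's front foot at least 8 mm off the bench (height (world z) of front_foot above 0.008 m and contact force between bar and module above 1 N and contact force between bar and jig above 1 N and contact force between the fingers and bar above 1 N), for 0.2 s.
2. the bar, let go, is held by the jig's hook and keeps the front foot at least 8 mm up (height (world z) of front_foot above 0.008 m and contact force between bar and module above 1 N and contact force between bar and jig above 1 N and contact force between each of the arm, the fingers and bar below 0.1 N), for 0.3 s.
3. the shim lies under the raised front foot (foot centre over the plate) while the bar still holds the module up (x of front_foot in the frame of shim between 0.04 and 0.09 m and y of front_foot in the frame of shim between -0.02 and 0.02 m and height (world z) of front_foot above 0.0072 m and height (world z) of shim below 0.006 m and contact force between bar and module above 1 N), for 0.1 s.
At the end, for the whole second after the job is handed in: Module level (0.022 rad), front foot on the flat shim (40-90 mm ahead of the tab, within 20 mm of centre line), moved under 30 mm, jar upright on it; bar flat on the bench touching neither module nor jig, handle 120 and toe 100 mm from the ridge centre, toe 140 mm from the module centre; at rest (x of front_foot in the frame of shim between 0.04 and 0.09 m and y of front_foot in the frame of shim between -0.02 and 0.02 m and height (world z) of front_foot between 0.0042 and 0.0078 m and angle between module's own z axis and vertical below 0.022 rad and height (world z) of shim below 0.003 m and contact force between module and shim above 2 N and distance of module from where it was at the start of the episode below 0.03 m and angle between top_bottle's own z axis and vertical below 0.1 rad and z of top_bottle in the frame of module above 0.085 m and contact force between bar and module below 0.05 N and contact force between bar and jig below 0.05 N and height (world z) of bar below 0.006 m and height (world z) of bar_toe below 0.012 m and angle between bar's own z axis and vertical below 0.08 rad and horizontal distance between bar and jig above 0.12 m and horizontal distance between bar_toe and jig above 0.1 m and horizontal distance between bar_toe and module above 0.14 m and linear speed of each of shim, bar, module below 0.01 m/s).
It fails at once if the jar on the module tips over or falls (angle between top_bottle's own z axis and vertical above 0.5 rad or height (world z) of top_bottle below 0.06 m).
It fails at once if the vial tray, clear bottle or amber jar is moved more than 25 mm or tipped (distance of any of vial_tray, solvent, waste_jar from where it was at the start of the episode above 0.025 m or angle between any of vial_tray, solvent, waste_jar's own z axis and vertical above 0.4 rad).
It also fails if it takes over 72 s, if anything falls off the work surface, if the arm or the gripper's body presses on something with over 40 N, if the wrist force passes 120 N, or if a joint passes its speed limit or range.

## Working session

There is one attempt and no reset: what is moved stays moved. The work goes in short steps, Python scripts to look and compute and a shell command to move; the robot and the scene stay as the last step left them, time stands still between calls to the robot, and variables do not carry over. Pictures are saved under pics/ and viewed, at most 10 in all, crops included, and the job is handed in when it is done.

```bash
ls; mkdir -p pics
python3 - <<'E'
from workcell import bot
import cv2,numpy as np
for n in("scene","top"):
    im=bot.camera(n); cv2.imwrite(f"pics/{n}0.png",im)
    ci=bot.camera_info(n); print(n,np.round(ci["mtx"],1).tolist(),np.round(ci["extrinsics"],3).tolist())
o=bot.get_obs(); print(o["ee_pos"],o["tcp_rot"],o["time"])
a=cv2.imread("pics/scene0.png");b=cv2.imread("pics/top0.png")
E
```

```text
drive.py
pics
workcell.py
scene [[477.0, 0.0, 262.7], [0.0, 477.0, 194.7], [0.0, 0.0, 1.0]] [[0.101, 0.779, -0.618, 1.202], [0.995, -0.071, 0.073, -0.139], [0.013, -0.622, -0.783, 0.871], [0.0, 0.0, 0.0, 1.0]]
top [[396.6, 0.0, 259.1], [0.0, 396.6, 192.7], [0.0, 0.0, 1.0]] [[0.019, -0.995, 0.102, 0.48], [-1.0, -0.016, 0.023, -0.074], [-0.022, -0.102, -0.995, 1.174], [0.0, 0.0, 0.0, 1.0]]
[0.18893711 0.51634689 0.25564944] [-1.79931690e+02  7.00607602e-06  1.59902274e+02] 0.1
```

View pics/top0.png

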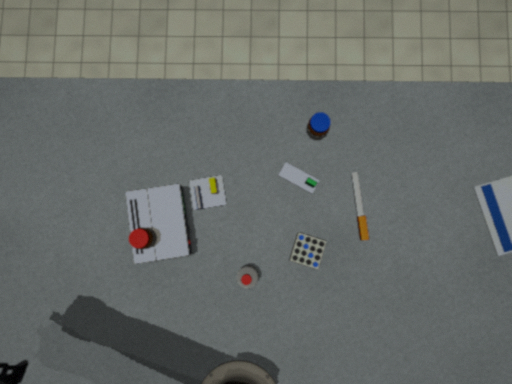

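View pics/scene0.png

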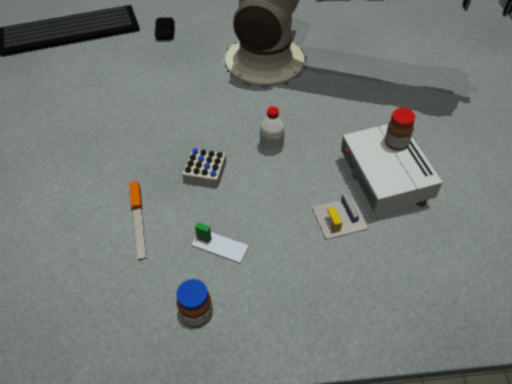

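The top view shows the module at about (158,223), the jig plate at (208,192) with its yellow hook at (213,185), the shim at (299,178) with its tab at (312,183), the bar handle at (363,228), and the blade running up to (355,173). In the scene view, the hook is at (335,219), the ridge at (349,207), the shim tab at (203,232) and the bar handle at (136,195).

```bash
cat > h.py <<'E'
import numpy as np,cv2
from workcell import bot
def ray(n,u,v):
    c=bot.camera_info(n);M=np.array(c["mtx"]);E=np.array(c["extrinsics"])
    d=E[:3,:3]@np.linalg.solve(M,[u,v,1]);return E[:3,3],d
def onz(n,uv,z):
    o,d=ray(n,*uv);return (o+d*(z-o[2])/d[2])
def tri(u1,u2):
    A=[];b=[]
    for n,u in(("scene",u1),("top",u2)):
        o,d=ray(n,*u);d=d/np.linalg.norm(d);P=np.eye(3)-np.outer(d,d);A.append(P);b.append(P@o)
    return np.linalg.lstsq(np.vstack(A),np.hstack(b),rcond=None)[0]
def hsv(im,lo,hi,box=None):
    m=cv2.inRange(cv2.cvtColor(im,cv2.COLOR_BGR2HSV),np.array(lo),np.array(hi))
    if box:
        k=np.zeros_like(m);x0,y0,x1,y1=box;k[y0:y1,x0:x1]=1;m=m*k
    return m
def big(m):
    c,_=cv2.findContours(m,cv2.RETR_EXTERNAL,cv2.CHAIN_APPROX_NONE);return max(c,key=cv2.contourArea)
def go(x,y,z,yaw):
    """world target -> tool shift and turn"""
    o=bot.get_obs();p=np.array(o["ee_pos"]);a=np.radians(o["tcp_rot"][2]);d=np.array([x,y,z])-p
    t=-((yaw-np.degrees(a)+90)%180-90)
    print("row",np.round([d[0]*np.cos(a)+d[1]*np.sin(a),d[0]*np.sin(a)-d[1]*np.cos(a),-d[2],t],4),"q6",round(o["q"][5],1))
E
python3 - <<'E'
from h import *
S=cv2.imread("pics/scene0.png");T=cv2.imread("pics/top0.png")
for nm,lo,hi in(("orange",(5,150,100),(20,255,255)),("green",(50,120,40),(75,255,255)),("yellow",(24,150,80),(34,255,255))):
    for n,im in(("scene",S),("top",T)):
        c=big(hsv(im,lo,hi));r=cv2.minAreaRect(c);print(nm,n,np.round(r[0],1),np.round(r[1],1),round(r[2],1),cv2.contourArea(c), np.round(cv2.boxPoints(r),1).tolist())
a=cv2.resize(T[155:275,115:235],(400,400),interpolation=cv2.INTER_CUBIC)
b=cv2.resize(T[155:275,270:390],(400,400),interpolation=cv2.INTER_CUBIC)
cv2.imwrite("pics/crop1.png",np.hstack([a,b]))
E
```

```text
orange scene [134.7 193.9] [24.1 10.1] 85.2 209.0 [[128.6999969482422, 182.3000030517578], [138.8000030517578, 181.39999389648438], [140.8000030517578, 205.39999389648438], [130.6999969482422, 206.3000030517578]]
orange top [362.9 227.6] [23.3  7.4] 81.9 145.5 [[357.70001220703125, 216.60000610351562], [364.8999938964844, 215.60000610351562], [368.20001220703125, 238.6999969482422], [361.0, 239.6999969482422]]
green scene [202.5 232. ] [18. 13.] 90.0 163.0 [[196.0, 223.0], [209.0, 223.0], [209.0, 241.0], [196.0, 241.0]]
green top [311. 182.] [8.9 5.4] 26.6 37.0 [[305.79998779296875, 182.39999389648438], [308.20001220703125, 177.60000610351562], [316.20001220703125, 181.60000610351562], [313.79998779296875, 186.39999389648438]]
yellow scene [334.2 215.9] [17.9  7.6] 63.4 102.5 [[326.79998779296875, 209.60000610351562], [333.6000061035156, 206.1999969482422], [341.6000061035156, 222.1999969482422], [334.79998779296875, 225.60000610351562]]
yellow top [212.9 185. ] [14.5  5.9] 79.7 67.5 [[208.6999969482422, 178.39999389648438], [214.5, 177.39999389648438], [217.10000610351562, 191.60000610351562], [211.3000030517578, 192.6999969482422]]
```

View pics/crop1.png

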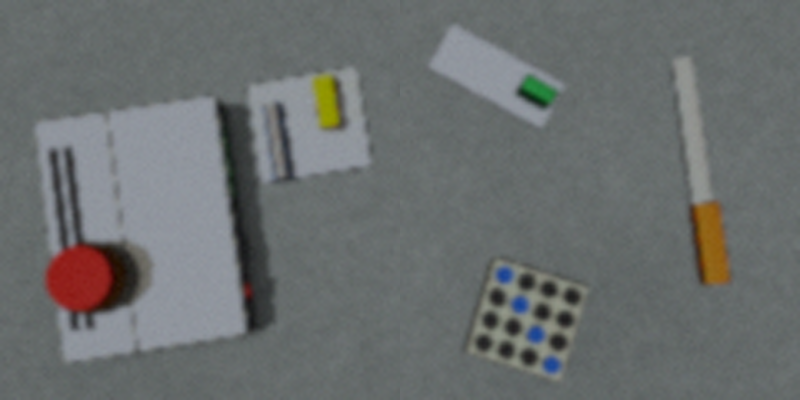

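The crop (0.3 px per crop pixel) shows the jig plate corners at about (189,181), (222,176), (226,204) and (194,210). The ridge runs from (195,186) to (201,209). The shim runs from upper left to its tab at lower right, with the leading edge at upper left. The bar's toe is at (353,172).

Run:
```python
from h import *
S=cv2.imread("pics/scene0.png");T=cv2.imread("pics/top0.png")
def rect(box,vmin,fill=3):
    m=hsv(T,(0,0,vmin),(180,90,255),box);m=cv2.morphologyEx(m,cv2.MORPH_CLOSE,np.ones((fill,fill)))
    c=big(m);return cv2.minAreaRect(cv2.convexHull(c)),cv2.contourArea(c)
def rep(nm,r,z):
    b=cv2.boxPoints(r[0]) ; w=np.array([onz("top",p,z)[:2] for p in b]);e=w[1]-w[0];f=w[2]-w[1]
    print(nm,"ctr",np.round(w.mean(0),4),"len",np.round([np.linalg.norm(e),np.linalg.norm(f)],4),"ang",np.round(np.degrees([np.arctan2(e[1],e[0]),np.arctan2(f[1],f[0])]),1),r[1]); return w
print(T[230,165],T[200,215],T[170,295],T[185,356],T[150,250])
rep("module",rect((115,170,192,275),135,7),.089)
rep("jig",rect((189,165,235,215),130,13),.005)
rep("shim",rect((270,155,322,200),125),.006)
rep("blade",rect((345,165,368,218),125),.008)
for nm,lo,hi,z in(("handle",(5,150,100),(20,255,255),.024),("tab",(50,120,40),(75,255,255),.054),("hook",(24,150,80),(34,255,255),.039)):
    c=big(hsv(T,lo,hi)); rep(nm,(cv2.minAreaRect(c),cv2.contourArea(c)),z)
print("ridge",onz("top",(195.2,186),.028),onz("top",(201.,208.6),.028))
print("toe tip",onz("top",(353.,172.),.008))
for nm,uv,z in(("solvent",(247,279),.12),("waste",(320,122),.085),("tray",(308.5,251),.04),("jar",(139,238.5),.17)): print(nm,onz("top",uv,z))
```

```text
[157 149 145] [158 149 144] [158 151 147] [142 145 142] [109 109 104]
module ctr [0.5031 0.2326] len [0.1503 0.2   ] ang [ -81.3 -170. ] 3072.5
jig ctr [0.5994 0.1069] len [0.1001 0.0886] ang [ -79.6 -169. ] 911.0
shim ctr [ 0.6474 -0.1627] len [0.047  0.1166] ang [ -28.  -118.6] 462.5
blade ctr [ 0.6022 -0.3361] len [0.017  0.1287] ang [ -81.1 -172.6] 199.5
handle ctr [ 0.5016 -0.3472] len [0.0212 0.0665] ang [ -80.8 -172.4] 145.5
tab ctr [ 0.6274 -0.1945] len [0.0154 0.0253] ang [ -25.8 -116. ] 37.0
hook ctr [0.6161 0.0866] len [0.0171 0.0423] ang [ -78.7 -168.1] 67.5
ridge [0.61367783 0.13987586 0.028     ] [0.54793525 0.12065514 0.028     ]
toe tip [ 0.66522628 -0.32307354  0.008     ]
solvent [ 0.36035148 -0.02185639  0.12      ]
waste [ 0.79319227 -0.21537303  0.085     ]
tray [ 0.43269316 -0.18998668  0.04      ]
jar [0.46100322 0.25142113 0.17      ]
```

```bash
python3 - <<'E'
from h import *
go(.5016,-.3472,.256,187.7)
E
R='-0.026 -0.031 0 0 .06;-0.052 -0.061 0 0 .06;-0.077 -0.092 0 0 .06;-0.103 -0.122 0 0 .06;-0.129 -0.153 0 0 .06'
python3 drive.py '-0.026 -0.031 0 0 .06;-0.052 -0.061 0 0 .06;-0.077 -0.092 0 0 .06;-0.103 -0.122 0 0 .06;-0.129 -0.153 0 0 .06'
python3 drive.py '-0.026 -0.031 0 0 .06;-0.052 -0.061 0 0 .06;-0.077 -0.092 0 0 .06;-0.103 -0.122 0 0 .06;-0.129 -0.153 0 0 .06'
python3 drive.py '-0.026 -0.031 0 0 .06;-0.052 -0.061 0 0 .06;-0.077 -0.092 0 0 .06;-0.103 -0.122 0 0 .06;-0.129 -0.153 0 0 .06'
python3 drive.py '-0.026 -0.031 0 0 .06;-0.052 -0.061 0 0 .06;-0.077 -0.092 0 0 .06;-0.103 -0.122 0 0 .06;-0.129 -0.153 0 0 .06'
python3 drive.py '-0.02 -0.024 0 -7 .06;-0.04 -0.048 0 -14 .06;-0.06 -0.072 0 -21 .06;-0.074 -0.0915 0 -27.8 .06;-0.074 -0.0915 0 -27.8 .06'
python3 -c "
from h import *
go(.5016,-.3472,.029,187.7)"
```

```text
time: 0.52
ee_pos: [0.2576, 0.3268, 0.2558]
tcp_rot: [-180.0, -0.0, 159.9]
wrist_force: [0.9, -0.4, 0.4]
opening: 0.0599
grasp_force: 0.0
time: 0.93
ee_pos: [0.3261, 0.1387, 0.2562]
tcp_rot: [180.0, 0.0, 159.9]
wrist_force: [0.8, 0.4, -0.4]
opening: 0.0599
grasp_force: 0.0
time: 1.35
ee_pos: [0.3947, -0.0497, 0.2563]
tcp_rot: [180.0, 0.0, 159.9]
wrist_force: [0.9, 1.3, 0.1]
opening: 0.0602
grasp_force: 0.0
time: 1.77
ee_pos: [0.4634, -0.2377, 0.256]
tcp_rot: [180.0, -0.0, 159.9]
wrist_force: [1.2, 1.4, 0.9]
opening: 0.0599
grasp_force: 0.0
time: 2.18
ee_pos: [0.5017, -0.3505, 0.254]
tcp_rot: [179.9, -0.1, -172.0]
wrist_force: [1.1, -1.1, -0.6]
opening: 0.0605
grasp_force: 0.0
row [-0.0004  0.0032  0.225   0.3265] q6 -42.9
```

```bash
python3 drive.py '0 0.003 0.04 0 .05;0 0.003 0.08 0 .05;0 0.003 0.12 0 .05;0 0.003 0.16 0 .05;0 0.003 0.195 0 .05'
python3 drive.py '0 0 0.02 0 .05;0 0 0.03 0 .05;0 0 0.03 0 .05' 
python3 drive.py '0 0 0 0 0;0 0 0 0 0;0 0 0 0 0;0 0 0 0 0;0 0 0 0 0' 25
python3 drive.py '0 0 -0.02 0 0;0 0 -0.04 0 0;0 0 -0.06 0 0;0 0 -0.08 0 0;0 0 -0.08 0 0'
python3 - <<'E'
from h import *
for n in("scene","top"): cv2.imwrite(f"pics/{n}1.png",bot.camera(n))
S=cv2.imread("pics/scene1.png");T=cv2.imread("pics/top1.png")
a=cv2.resize(S[140:290,90:240],(400,400),interpolation=cv2.INTER_CUBIC)
b=cv2.resize(T[145:265,290:410],(400,400),interpolation=cv2.INTER_CUBIC)
cv2.imwrite("pics/crop2.png",np.hstack([a,b]))
E
```

```text
time: 2.6
ee_pos: [0.5, -0.343, 0.0584]
tcp_rot: [179.9, -0.1, -172.3]
wrist_force: [-0.4, 0.1, 0.5]
opening: 0.0499
grasp_force: 0.0
time: 2.85
ee_pos: [0.4997, -0.3428, 0.0288]
tcp_rot: [179.8, -0.2, -172.3]
wrist_force: [-0.8, -0.6, 0.3]
opening: 0.0498
grasp_force: 0.0
time: 3.27
ee_pos: [0.5021, -0.3449, 0.0338]
tcp_rot: [-179.8, 0.2, -172.3]
wrist_force: [-1.2, -1.8, 6.6]
opening: 0.0215
grasp_force: 25.6
time: 3.68
ee_pos: [0.5023, -0.3448, 0.1161]
tcp_rot: [-179.8, 0.3, -172.3]
wrist_force: [0.3, -0.1, -2.0]
opening: 0.0211
grasp_force: 25.6
```

View pics/crop2.png

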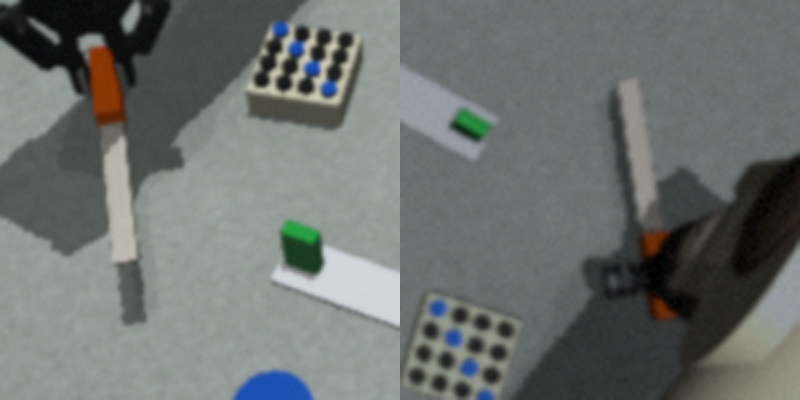

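The bar is gripped at its handle and lifted. Its toe is at scene (137,237) and top (358,169), with its shadow clearly separated from it. I'll triangulate the droop from these.

Run:
```python
from h import *
t=tri((136.9,236.5),(358.4,170));print("toe",t)
j=tri((90+114*.375,140+122*.375),(290+251*.3,145+230*.3));print("blade root",j)
o=bot.get_obs();print(o["ee_pos"],np.linalg.norm((t-j)[:2]),(t-j)[2]/np.linalg.norm((t-j)[:2]),np.degrees(np.arctan2(*(t-j)[1::-1])))
```

```text
toe [ 0.65947002 -0.3224812   0.08081709]
blade root [ 0.53721161 -0.33702881  0.09216846]
[ 0.50122152 -0.34409198  0.11158932] 0.12312088660520465 -0.0921969279234495 6.78575772899409
```

```bash
python3 drive.py '0 0 0.03 0 0;0 0 0.06 0 0;0 0 0.078 0 0;0 0 0.08 0 0;0 0 0.08 0 0'
python3 drive.py '0 0 0 0 .04;0 0 0 0 .04;0 0 -.008 0 .04;0.025 0 -.008 0 .04;0.025 0 -.008 0 .04' 
python3 drive.py '0 0 0 0 0;0 0 0 0 0;0 0 0 0 0;0 0 0 0 0;0 0 0 0 0' 20
python3 drive.py '0 0 -0.01 0 0;0 0 -0.02 0 0;0 0 -0.03 0 0;0 0 -0.04 0 0;0 0 -0.04 0 0'
python3 - <<'E'
from h import *
for n in("scene","top"): cv2.imwrite(f"pics/{n}2.png",bot.camera(n))
S=cv2.imread("pics/scene2.png");T=cv2.imread("pics/top2.png")
a=cv2.resize(S[140:290,90:240],(400,400),interpolation=cv2.INTER_CUBIC)
b=cv2.resize(T[145:265,290:410],(400,400),interpolation=cv2.INTER_CUBIC)
cv2.imwrite("pics/crop3.png",np.hstack([a,b]));print(bot.get_obs()["ee_pos"])
E
```

```text
time: 4.2
ee_pos: [0.4998, -0.3431, 0.0286]
tcp_rot: [179.9, -0.1, -172.3]
wrist_force: [-0.5, -0.5, -2.9]
opening: 0.0213
grasp_force: 31.5
time: 4.62
ee_pos: [0.4743, -0.3477, 0.0404]
tcp_rot: [-180.0, -0.0, -172.3]
wrist_force: [0.3, -0.2, -1.2]
opening: 0.0405
grasp_force: 0.0
time: 5.03
ee_pos: [0.4765, -0.3475, 0.0402]
tcp_rot: [-179.9, 0.0, -172.3]
wrist_force: [-4.3, 0.2, 8.5]
opening: 0.0215
grasp_force: 22.0
time: 5.45
ee_pos: [0.4772, -0.3479, 0.0822]
tcp_rot: [-179.9, 0.1, -172.3]
wrist_force: [-0.4, -0.3, -2.1]
opening: 0.0211
grasp_force: 20.2
[ 0.47653177 -0.34754566  0.07998564]
```

View pics/crop3.png

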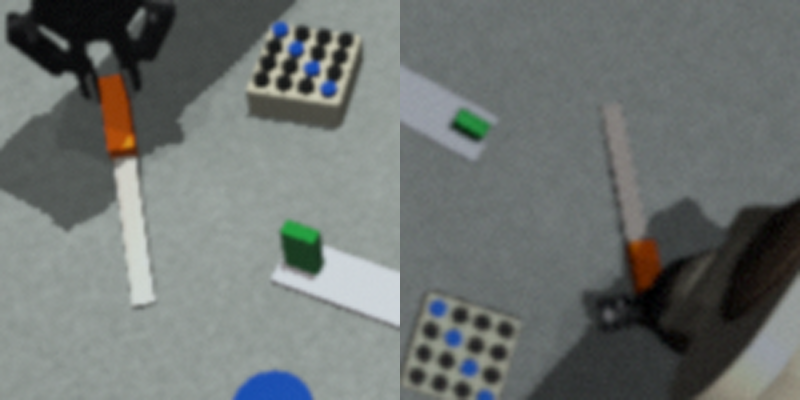

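Gripped at the rear of the handle, the bar now droops. The toe is at scene (143.6,254) and top (353.6,176), at or near the bench.

Run:
```python
from h import *
t=tri((143.6,254.2),(353.6,176.2));print("toe",t)
j=tri((90+127*.375,140+154*.375),(290+244*.3,145+241*.3));print("root",j)
d=t-j;print(d[2]/np.linalg.norm(d[:2]),np.linalg.norm(d[:2]),np.degrees(np.arctan2(d[1],d[0])))
go(.585,.03,.2,281)
```

```text
toe [ 0.65320866 -0.32452849  0.00450122]
root [ 0.53034646 -0.33976311  0.04316618]
-0.3123100546212391 0.12380312717292002 7.068461360163679
row [-0.1581  0.3596 -0.12   86.699 ] q6 -43.8
```

```bash
python3 drive.py '0 0 -0.005 0 0;0 0 -0.01 0 0;0 0 -0.01 0 0'
python3 drive.py '0 0 0 0 0;0 0 0 0 0;0 0 -.02 0 0;0 0 -.06 0 0;0 0 -.1 0 0' 70
python3 drive.py '0 0 0 -7 0;0 0 0 -14 0;0 0 0 -21 0;0 0 0 -28 0;0 0 0 -35 0' >/dev/null
python3 drive.py '0 0 0 -7 0;0 0 0 -14 0;0 0 0 -21 0;0 0 0 -28 0;0 0 0 -35 0' >/dev/null
python3 drive.py '0 0 0 -7 0;0 0 0 -14 0;0 0 0 -21 0;0 0 0 -23 0;0 0 0 -23 0'
python3 - <<'E'
from h import *
# jig frame
O=np.array([.5712,.1295]);a=np.radians(100.7);X=np.array([np.cos(a),np.sin(a)]);Y=np.array([-X[1],X[0]])
o=bot.get_obs();p=o["ee_pos"];print("jig xy of TCP",(p[:2]-O)@X,(p[:2]-O)@Y)
w=O-.215*X+.006*Y; go(w[0],w[1],.19,280.7)
E
```

```text
time: 5.8
ee_pos: [0.4763, -0.3474, 0.0901]
tcp_rot: [-180.0, 0.0, -172.3]
wrist_force: [-0.7, 0.4, -3.2]
opening: 0.0212
grasp_force: 20.1
time: 6.22
ee_pos: [0.4751, -0.3466, 0.1886]
tcp_rot: [179.8, -0.2, -172.3]
wrist_force: [0.9, -0.9, -1.5]
opening: 0.0192
grasp_force: 71.6
time: 7.47
ee_pos: [0.4761, -0.3473, 0.1889]
tcp_rot: [180.0, 0.0, -79.2]
wrist_force: [-0.6, 0.2, -3.0]
opening: 0.0193
grasp_force: 71.6
jig xy of TCP -0.4508221933996917 0.18197981247980333
row [-0.2355 -0.1764 -0.0011  0.0951] q6 -136.9
```

```bash
python3 drive.py '-.03 -.022 0 0 0;-.06 -.044 0 0 0;-.09 -.066 0 0 0;-.12 -.088 0 0 0;-.15 -.11 0 0 0' >/dev/null
python3 drive.py '-.03 -.022 0 0 0;-.06 -.044 0 0 0;-.085 -.066 0 0 0;-.085 -.066 0 0 0'
python3 - <<'E'
from h import *
for n in("scene","top"): cv2.imwrite(f"pics/{n}3.png",bot.camera(n))
S=cv2.imread("pics/scene3.png");T=cv2.imread("pics/top3.png")
a=cv2.resize(S[110:260,210:360],(400,400),interpolation=cv2.INTER_CUBIC)
b=cv2.resize(T[125:245,160:280],(400,400),interpolation=cv2.INTER_CUBIC)
cv2.imwrite("pics/crop4.png",np.hstack([a,b]));print(bot.get_obs()["ee_pos"])
E
```

```text
time: 8.22
ee_pos: [0.6075, -0.0787, 0.1885]
tcp_rot: [-180.0, 0.1, -79.2]
wrist_force: [-0.1, -0.2, -3.3]
opening: 0.0198
grasp_force: 71.5
[ 0.60577825 -0.0823504   0.18870969]
```

View pics/crop4.png

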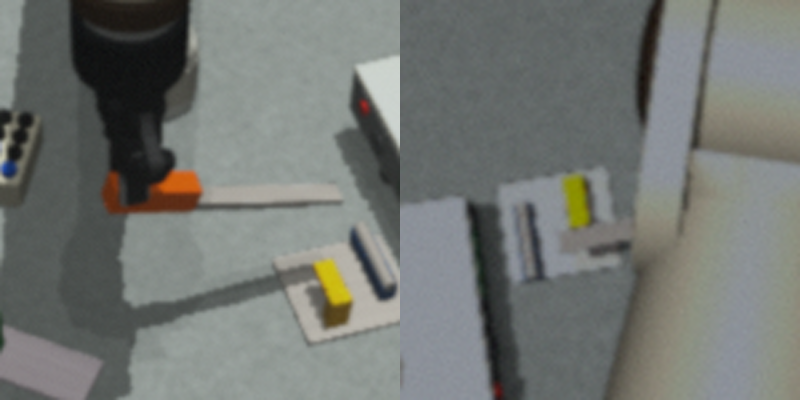

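In the crops, the toe tip is at scene (337.9,183.1) and top (208.3,196.4). The bar droops and is aimed at the ridge.

```bash
cat >> h.py <<'E'
O=np.array([.5712,.1295]);_a=np.radians(100.7);X=np.array([np.cos(_a),np.sin(_a)]);Y=np.array([-X[1],X[0]])
def jig(p): p=np.array(p)[:2]-O; return np.round([p@X,p@Y],4)
def gj(x,y,z,yaw): w=O+x*X+y*Y; go(w[0],w[1],z,yaw)
E
python3 - <<'E'
from h import *
t=tri((337.9,183.1),(208.3,196.4));p=bot.get_obs()["ee_pos"]
print(t,jig(t),p,jig(p)); d=(t-p);print(np.linalg.norm(d[:2]),d[2],np.degrees(np.arctan2(d[1],d[0])))
# crosscheck ridge in scene at crop (356,230),(388,292)
print(tri((210+356*.375,110+228*.375),(160+120*.3,125+204*.3)),tri((210+386*.375,110+290*.375),(160+134*.3,125+276*.3)))
print(bot.get_obs()["q"])
E
```

```text
[0.57750789 0.0916209  0.1022252 ] [-0.0384  0.0008] [ 0.60577825 -0.0823504   0.18870969] [-0.2146  0.0054]
0.17625329629573747 -0.08648449375441855 99.22989493971218
[0.60377735 0.11395865 0.09236365] [ 0.55808742  0.14996537 -0.06124778]
[-7.73643207e+00  1.26694719e+01  1.12390922e+01  8.86161666e+01
 -1.17257828e-02 -1.08491654e+02]
```

```bash
python3 -c "
from h import *
gj(-.151,.010,.1145,281)"
```

```text
row [-0.0636  0.0046  0.0742 -0.2448] q6 -108.5
```

```bash
python3 drive.py '-.03 .002 .01 0 0;-.06 .0045 .03 0 0;-.0635 .0045 .05 0 0;-.0635 .0045 .074 0 0;-.0635 .0045 .074 0 0'
python3 - <<'E'
from h import *
for n in("scene","top"): cv2.imwrite(f"pics/{n}4.png",bot.camera(n))
S=cv2.imread("pics/scene4.png");T=cv2.imread("pics/top4.png")
a=cv2.resize(S[140:240,270:400],(520,400),interpolation=cv2.INTER_CUBIC)
b=cv2.resize(T[155:225,160:209],(280,400),interpolation=cv2.INTER_CUBIC)
cv2.imwrite("pics/crop5.png",np.hstack([a,b]));print(bot.get_obs()["ee_pos"],jig(bot.get_obs()["ee_pos"]))
E
```

```text
time: 8.73
ee_pos: [0.5869, -0.0225, 0.1108]
tcp_rot: [179.7, 0.1, -79.4]
wrist_force: [-0.4, 0.9, -3.4]
opening: 0.0196
grasp_force: 71.6
[ 0.58853981 -0.02303538  0.11522904] [-0.1531  0.0113]
```

View pics/crop5.png

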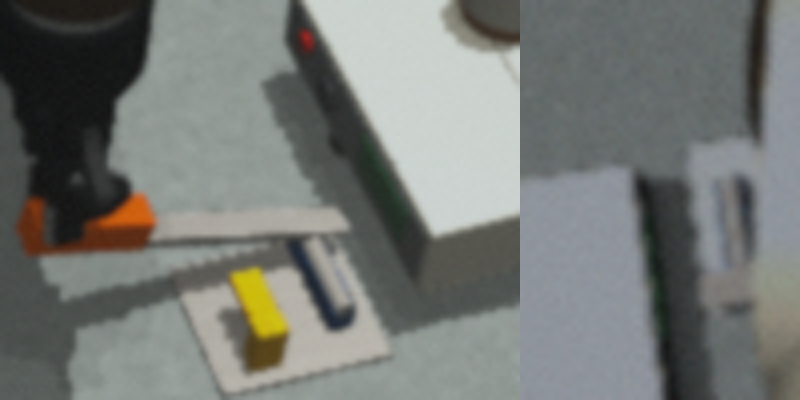

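The toe tip is just past the ridge, at scene (357,195.5) and top (191.5,205), with the module face still ahead of it.

Run:
```python
from h import *
t=tri((357,195.5),(191.5,204.9));print(t,jig(t))
gj(-.120,.010,.105,281)
```

```text
[0.55843455 0.15014339 0.02951945] [0.0227 0.0087]
row [-0.0331 -0.0012  0.0102 -0.4009] q6 -102.8
```

```bash
python3 drive.py '-.008 0 .0025 0 0;-.016 0 .005 0 0;-.024 0 .0075 0 0;-.033 0 .01 0 0;-.033 0 .01 0 0'
python3 drive.py '0 0 0.004 0 0;0 0 .008 0 0;0 0 .012 0 0;0 0 .016 0 0;0 0 .02 0 0' 40
python3 -c "
from h import *
print(jig(bot.get_obs()['ee_pos']))"
```

```text
time: 9.25
ee_pos: [0.5827, 0.0121, 0.1051]
tcp_rot: [180.0, 0.0, -79.2]
wrist_force: [-0.2, 0.1, -3.5]
opening: 0.0192
grasp_force: 71.6
time: 9.67
ee_pos: [0.584, 0.0092, 0.0859]
tcp_rot: [-179.9, -0.1, -79.4]
wrist_force: [1.5, -13.9, 9.7]
opening: 0.0194
grasp_force: 73.6
[-0.1206  0.0097]
```

```bash
python3 drive.py '0 0 0 0 0;.001 0 0 0 0;.002 0 0 0 0;.002 0 0 0 0' 40
python3 drive.py '.001 0 .005 0 0;.002 0 .01 0 0;.003 0 .015 0 0;.003 0 .015 0 0'
python3 - <<'E'
from h import *
print(jig(bot.get_obs()['ee_pos']))
for n in("scene","top"): cv2.imwrite(f"pics/{n}5.png",bot.camera(n))
S=cv2.imread("pics/scene5.png");T=cv2.imread("pics/top5.png")
a=cv2.resize(S[140:240,270:400],(520,400),interpolation=cv2.INTER_CUBIC)
b=cv2.resize(T[155:225,160:209],(280,400),interpolation=cv2.INTER_CUBIC)
cv2.imwrite("pics/crop6.png",np.hstack([a,b]))
E
```

```text
time: 10.0
ee_pos: [0.5835, 0.0087, 0.0853]
tcp_rot: [-180.0, 0.1, -79.3]
wrist_force: [-0.1, 2.8, 3.2]
opening: 0.0196
grasp_force: 73.1
time: 10.33
ee_pos: [0.5847, 0.0044, 0.0699]
tcp_rot: [-179.9, -0.1, -79.4]
wrist_force: [3.1, -3.0, 5.2]
opening: 0.0196
grasp_force: 72.0
[-0.1254  0.0099]
```

View pics/crop6.png

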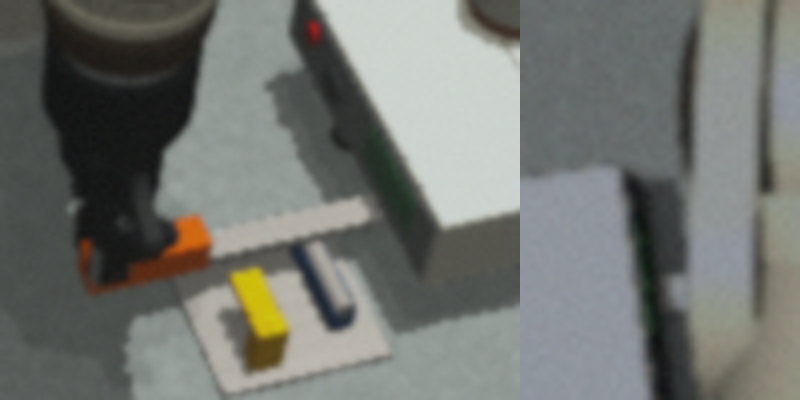

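The toe appears to run under the panel's lower edge, near scene crop (375,210), and the blade sits on the end of the ridge. The module's top corner moved about 3 px in the top view, so I'll measure the shift.

Run:
```python
from h import *
for k in(0,4,5):
    T=cv2.imread(f"pics/top{k}.png")
    m=cv2.morphologyEx(hsv(T,(0,0,135),(180,90,255),(105,170,192,275)),cv2.MORPH_CLOSE,np.ones((7,7)))
    r=cv2.minAreaRect(cv2.convexHull(big(m)));w=np.array([onz("top",p,.089)[:2] for p in cv2.boxPoints(r)]);print(k,np.round(w.mean(0),4),np.round(w,3).tolist(),r[2])
    print(cv2.minAreaRect(big(hsv(T,(0,150,120),(5,255,255),(115,215,165,260)))))
```

```text
0 [0.5031 0.2326] [[0.59, 0.325], [0.613, 0.176], [0.416, 0.142], [0.393, 0.287]] 82.23483276367188
((138.00001525878906, 238.00003051757812), (16.970561981201172, 18.384775161743164), 45.0)
4 [0.5029 0.2326] [[0.589, 0.325], [0.613, 0.176], [0.416, 0.141], [0.393, 0.287]] 82.14668273925781
((138.00001525878906, 238.00003051757812), (16.970561981201172, 18.384775161743164), 45.0)
5 [0.5025 0.2371] [[0.59, 0.329], [0.612, 0.182], [0.415, 0.147], [0.393, 0.291]] 82.1847152709961
((134.5, 238.0), (17.0, 18.0), 0.0)
```

```bash
python3 drive.py '.001 0 .005 0 0;.002 0 .01 0 0;.002 0 .015 0 0;.003 0 .018 0 0;.003 0 .018 0 0' 40
cat >> h.py <<'E'
def lift(tag):
    T=bot.camera("top");cv2.imwrite(f"pics/top{tag}.png",T)
    m=cv2.morphologyEx(hsv(T,(0,0,135),(180,90,255),(105,170,192,275)),cv2.MORPH_CLOSE,np.ones((7,7)))
    r=cv2.minAreaRect(cv2.convexHull(big(m)));M=cv2.moments(hsv(T,(0,150,100),(6,255,255),(105,205,165,265)))
    print("mod",np.round(onz("top",r[0],.09)[:2],4),"cap px",round(M["m10"]/M["m00"],2),round(M["m01"]/M["m00"],2))
E
python3 - <<'E'
from h import *
print(jig(bot.get_obs()['ee_pos']))
lift("6")
cv2.imwrite("pics/scene6.png",bot.camera("scene"))
for k in(0,5):
    T=cv2.imread(f"pics/top{k}.png");M=cv2.moments(hsv(T,(0,150,100),(6,255,255),(105,205,165,265)));print(k,M["m10"]/M["m00"])
# bar handle angle in scene: lines
for k in (5,6):
    S=cv2.imread(f"pics/scene{k}.png");c=big(hsv(S,(5,150,60),(20,255,255),(270,180,340,230)));print(cv2.minAreaRect(c))
E
```

```text
time: 10.85
ee_pos: [0.5857, 0.0017, 0.053]
tcp_rot: [-179.9, -0.1, -79.4]
wrist_force: [3.0, -4.1, 9.0]
opening: 0.0194
grasp_force: 69.6
[-0.1283  0.0095]
mod [0.5009 0.2431] cap px 130.04 239.28
0 138.26760563380282
5 134.85614035087718
((312.5000305175781, 205.00003051757812), (12.020814895629883, 23.334524154663086), 45.0)
((310.1351623535156, 205.18919372558594), (12.6456937789917, 22.64461326599121), 72.89727020263672)
```

```bash
python3 drive.py '.001 0 .004 0 0;.001 0 .004 0 0'
python3 drive.py '0 -.011 0 -3 0;0 -.022 0 -6 0;-.001 -.033 0 -9 0;-.002 -.044 0 -12 0;-.003 -.054 0 -15 0'
python3 drive.py '0 0 0 0 0;0 0 0 0 0'
python3 - <<'E'
from h import *
print(jig(bot.get_obs()['ee_pos']))
lift("7")
S=bot.camera("scene");cv2.imwrite("pics/scene7.png",S)
cv2.imwrite("pics/crop7.png",cv2.resize(S[140:240,270:400],(780,600),interpolation=cv2.INTER_CUBIC))
E
```

```text
time: 11.12
ee_pos: [0.5859, 0.0006, 0.0491]
tcp_rot: [-179.9, -0.1, -79.4]
wrist_force: [3.2, -4.0, 7.9]
opening: 0.0198
grasp_force: 68.3
time: 11.53
ee_pos: [0.6355, 0.0153, 0.0478]
tcp_rot: [179.8, 0.2, -64.0]
wrist_force: [-12.9, 5.6, 8.2]
opening: 0.0195
grasp_force: 69.1
time: 11.7
ee_pos: [0.6366, 0.015, 0.0479]
tcp_rot: [179.9, 0.1, -64.2]
wrist_force: [-5.0, 0.9, 7.2]
opening: 0.0193
grasp_force: 68.8
[-0.1246 -0.043 ]
mod [0.4991 0.243 ] cap px 129.13 239.99
```

View pics/crop7.png

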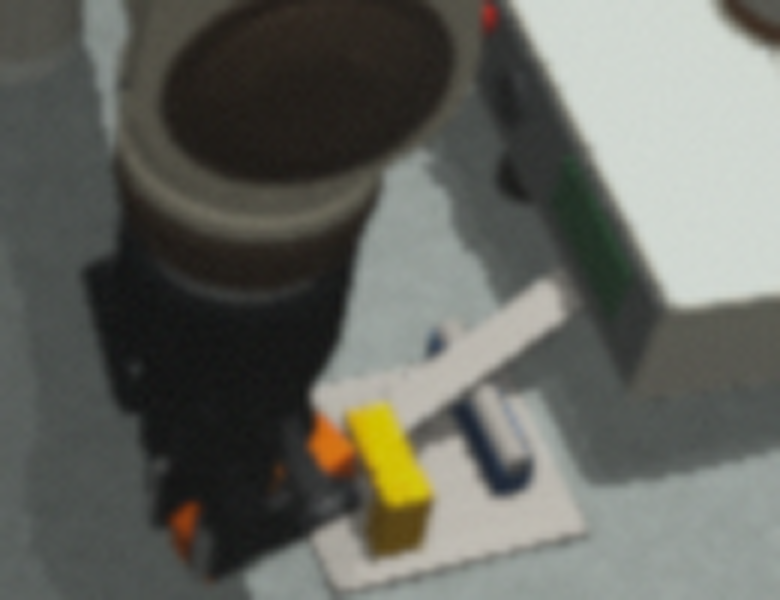

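The blade now passes under the yellow hook at crop (390,440) and over the ridge, and the toe is under the raised panel. Next I'll ease up onto the hook and release.

```bash
python3 drive.py '0 0 -.002 0 0;0 0 -.004 0 0;0 0 -.006 0 0;0 0 -.008 0 0;0 0 -.008 0 0' 20
python3 drive.py '0 0 0 0 .03;0 0 0 0 .04;0 0 0 0 .04;0 0 0 0 .04;0 0 0 0 .04'
python3 -c "
from h import *
lift('8')"
python3 drive.py '0 0 -.03 0 .05;0 0 -.06 0 .05;0 0 -.1 0 .05;0 0 -.14 0 .05;0 0 -.15 0 .05'
python3 - <<'E'
from h import *
o=bot.get_obs();print(o["ee_pos"],jig(o["ee_pos"]))
lift("9")
T=cv2.imread("pics/top9.png")
c=big(hsv(T,(50,120,40),(75,255,255),(260,140,340,220)));r=cv2.minAreaRect(c);M=cv2.moments(c);print("tab",r,onz("top",(M["m10"]/M["m00"],M["m01"]/M["m00"]),.054))
go(.6274,-.1945,.19,152.5-0)
E
```

```text
time: 12.22
ee_pos: [0.6364, 0.0142, 0.0557]
tcp_rot: [179.9, 0.0, -64.3]
wrist_force: [-5.3, -1.5, 0.3]
opening: 0.0196
grasp_force: 67.8
time: 12.63
ee_pos: [0.6375, 0.0145, 0.0563]
tcp_rot: [-180.0, -0.0, -64.3]
wrist_force: [-0.5, -0.3, 0.5]
opening: 0.04
grasp_force: 0.0
mod [0.4993 0.2393] cap px 131.59 239.59
time: 13.1
ee_pos: [0.6387, 0.0145, 0.2136]
tcp_rot: [-179.6, -0.2, -64.3]
wrist_force: [2.2, -0.5, 1.7]
opening: 0.05
grasp_force: 0.0
[0.63865067 0.01445089 0.21364069] [-0.1256 -0.0449]
mod [0.498  0.2456] cap px 131.62 239.6
tab ((310.8382263183594, 182.10292053222656), (9.089425086975098, 5.144957542419434), 30.963754653930664) [ 0.62748406 -0.19387723  0.054     ]
row [ 1.83300e-01  1.01000e-01  2.31000e-02 -3.68045e+01] q6 -114.4
```

```bash
python3 drive.py '.037 .02 0 7 .05;.073 .04 0 14 .05;.11 .06 0 21 .05;.146 .08 0 28 .05;.183 .1 0 35 .05' >/dev/null
python3 drive.py '0 0 0 7 .04;0 0 0 14 .04;0 0 .02 20.5 .04;0 0 .02 20.5 .04'
python3 - <<'E'
from h import *
go(.628,-.1947,.046,240)
for u in((355.8,169.2),(354.5,166),(357,172)): print(onz("scene",u,.016))
E
```

```text
time: 13.9
ee_pos: [0.6257, -0.1937, 0.1827]
tcp_rot: [179.8, -0.0, -120.1]
wrist_force: [-1.2, 0.5, -1.7]
opening: 0.0405
grasp_force: 0.0
row [-0.0003 -0.0025  0.1367 -0.1456] q6 -77.1
[0.46862234 0.17179594 0.016     ]
[0.45819513 0.17095705 0.016     ]
[0.47766524 0.17267164 0.016     ]
```

```bash
python3 drive.py '0 -.0025 .04 0 .035;0 -.0025 .08 0 .035;0 -.0025 .115 0 .035;0 -.0025 .136 0 .035;0 -.0025 .136 0 .035'
python3 drive.py '0 0 0 0 0;0 0 0 0 0;0 0 0 0 0;0 0 0 0 0;0 0 0 0 0' 60
python3 drive.py '0 0 -.02 0 0;0 0 -.05 0 0;0 0 -.06 -7 0;0 0 -.06 -14 0;0 0 -.06 -21 0' >/dev/null
python3 drive.py '0 0 0 -7 0;0 0 0 -14 0;0 0 0 -19.5 0;0 0 0 -19.5 0'
python3 - <<'E'
from h import *
# pre-insert: tab 75 from foot, minus 80 more back
x=np.array([np.cos(np.radians(99.4)),np.sin(np.radians(99.4))])
f=np.array([.472,.175])
w=f-.150*x; print(w);go(w[0],w[1],.1,279.4)
E
```

```text
time: 14.32
ee_pos: [0.6259, -0.1935, 0.0445]
tcp_rot: [179.5, -0.1, -119.6]
wrist_force: [-0.8, 0.2, -0.4]
opening: 0.0349
grasp_force: 0.0
time: 14.73
ee_pos: [0.6297, -0.1949, 0.0522]
tcp_rot: [-179.8, 0.0, -119.8]
wrist_force: [-1.5, -0.3, 4.0]
opening: 0.0127
grasp_force: 63.5
time: 15.48
ee_pos: [0.6289, -0.1947, 0.1109]
tcp_rot: [-180.0, -0.0, -79.0]
wrist_force: [0.2, -0.1, -1.3]
opening: 0.013
grasp_force: 62.6
[0.49649889 0.02701418]
row [-0.2429  0.0878  0.0109  1.5602] q6 -118.2
```

```bash
python3 drive.py '-.036 .013 0 0 0;-.073 .026 0 0 0;-.109 .04 0 0 0;-.146 .053 0 0 0;-.182 .066 0 0 0' >/dev/null
python3 drive.py '-.03 .011 0 0 0;-.061 .022 0 1.5 0;-.061 .022 0 1.5 0;-.061 .022 0 1.5 0'
python3 - <<'E'
from h import *
print(bot.get_obs()["ee_pos"])
S=bot.camera("scene");T=bot.camera("top");cv2.imwrite("pics/scene10.png",S);cv2.imwrite("pics/top10.png",T)
a=cv2.resize(S[120:220,250:380],(520,400),interpolation=cv2.INTER_CUBIC)
b=cv2.resize(T[180:280,165:235],(280,400),interpolation=cv2.INTER_CUBIC)
cv2.imwrite("pics/crop8.png",np.hstack([a,b]))
E
```

```text
time: 16.23
ee_pos: [0.4968, 0.029, 0.1111]
tcp_rot: [-179.9, -0.0, -80.8]
wrist_force: [0.2, 0.1, -1.1]
opening: 0.013
grasp_force: 62.7
[0.49681506 0.02898629 0.11113767]
```

View pics/crop8.png

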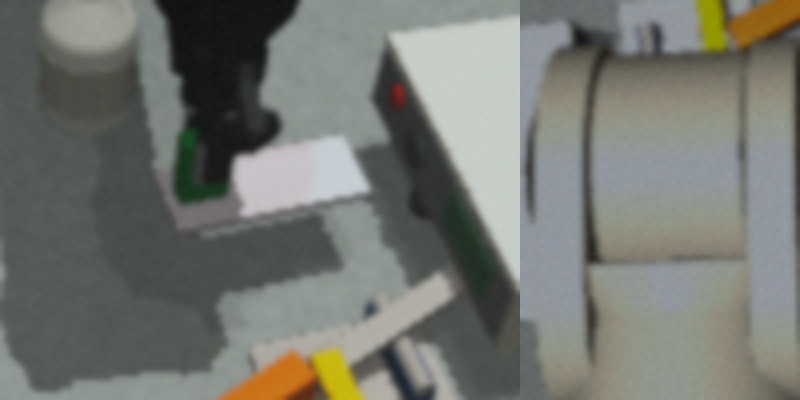

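The shim is held level, with its leading edge at scene (336,154) to (342.5,167.5). The foot is the dark blob near (355,171), and the bar is still held under the hook.

Run:
```python
from h import *
S=cv2.imread("pics/scene10.png")
a=onz("scene",(336.3,153.8),.066);b=onz("scene",(342.5,167.5),.066);e=(a+b)/2;d=b-a;print(a,b,e,np.degrees(np.arctan2(-d[0]*-1,-d[1])) )
p=bot.get_obs()["ee_pos"];v=(e-p)[:2];print(v,np.linalg.norm(v),np.degrees(np.arctan2(v[1],v[0])))
g=cv2.cvtColor(S,cv2.COLOR_BGR2GRAY)[160:180,346:366];print(g)
```

```text
[0.46046279 0.11901297 0.066     ] [0.50370774 0.12464384 0.066     ] [0.48208526 0.12182841 0.066     ] 97.41868236153847
[-0.01548945  0.09426068] 0.0955248558468144 99.33176696398472
[[ 76  76  75  68  58  48  39  36  40  44  45  50  52  52  59  77 110 161
  192 202]
 [ 76  75  73  70  64  54  45  39  38  43  47  51  51  52  55  66  93 132
  179 199]
 [ 78  77  74  74  68  59  50  47  45  47  49  50  52  53  51  59  77 105
  157 189]
 [ 77  77  78  76  74  62  53  50  47  49  51  51  50  52  51  54  65  85
  123 168]
 [ 76  79  76  78  76  67  61  51  50  50  51  51  51  51  50  53  57  73
  101 150]
 [ 76  76  78  76  76  72  63  52  51  52  51  52  49  51  49  51  51  67
   89 125]
 [ 75  74  76  77  78  75  64  54  46  49  49  51  51  51  52  51  52  60
   77 103]
 [ 76  76  76  77  79  74  65  50  45  49  50  50  49  52  50  50  52  57
   65  82]
 [ 79  77  77  77  77  73  57  43  43  46  49  50  52  49  50  50  52  52
   61  76]
 [ 81  78  77  77  76  71  54  40  42  47  49  50  52  51  51  50  45  49
   57  68]
 [ 82  78  77  77  78  70  50  39  38  42  50  51  52  53  51  48  46  47
   55  62]
 [ 85  81  76  77  79  72  52  39  38  41  46  51  51  52  50  47  45  45
   51  60]
 [ 84  81  78  79  77  75  59  41  37  37  43  48  51  52  49  45  43  43
   47  56]
 [ 83  79  79  77  78  74  68  56  43  37  43  46  50  50  50  44  43  42
   45  50]
 [ 88  83  79  77  77  76  76  71  61  50  50  48  50  51  45  45  42  43
   42  47]
 [ 91  87  81  78  79  76  76  78  73  71  66  64  54  51  47  44  43  43
   42  44]
 [ 91  86  83  78  79  78  80  79  77  76  74  73  65  53  50  45  41  44
   43  44]
 [ 92  85  81  79  78  78  76  79  78  77  75  75  69  61  51  45  42  43
   43  43]
 [ 91  87  84  81  76  77  77  77  78  76  76  76  75  65  55  49  45  44
   42  42]
 [ 92  88  87  83  78  76  76  77  76  77  76  77  77  72  61  51  47  45
   43  42]]
```

```bash
python3 drive.py '0 0 .03 0 0;0 0 .05 0 0;0 0 .056 0 0;0 0 .056 0 0'
python3 drive.py '0 0 .002 0 0;0 0 .004 0 0;0 0 .004 0 0'
python3 -c "
from h import *
go(.4863,.106,.052,279.3)"
```

```text
time: 16.67
ee_pos: [0.4968, 0.0268, 0.0536]
tcp_rot: [179.9, 0.0, -80.9]
wrist_force: [1.2, -0.9, -1.0]
opening: 0.0132
grasp_force: 62.7
time: 16.92
ee_pos: [0.498, 0.0271, 0.052]
tcp_rot: [-179.9, -0.0, -80.9]
wrist_force: [-3.0, -2.3, 10.1]
opening: 0.013
grasp_force: 64.3
row [-0.0798 -0.001   0.     -0.1757] q6 -96.0
```

Now touching the bench. I'll raise 1.5 mm and slide in.

```bash
python3 drive.py '0 0 -.0025 0 0;-.02 0 -.0025 0 0;-.04 0 -.0025 0 0;-.06 0 -.0025 0 0;-.08 0 -.0025 0 0'
python3 drive.py '0 0 0 0 0;0 0 0 0 0;0 0 .002 0 0;0 0 .002 0 0'
python3 - <<'E'
from h import *
print(bot.get_obs()["ee_pos"])
lift("11");S=bot.camera("scene");cv2.imwrite("pics/scene11.png",S)
E
```

```text
time: 17.33
ee_pos: [0.4846, 0.1072, 0.0532]
tcp_rot: [-180.0, 0.0, -80.9]
wrist_force: [0.7, -0.1, -1.4]
opening: 0.013
grasp_force: 62.7
time: 17.67
ee_pos: [0.485, 0.1065, 0.0521]
tcp_rot: [-179.9, 0.1, -80.8]
wrist_force: [-3.1, 3.6, 9.1]
opening: 0.0129
grasp_force: 64.2
[0.48500227 0.10653843 0.05207214]
mod [0.4804 0.2243] cap px 127.07 240.49
```

```bash
python3 drive.py '0 0 -.001 0 .03;0 0 -.001 0 .03;0 0 -.001 0 .03;0 0 -.001 0 .03;0 0 -.001 0 .03'
python3 drive.py '0 0 -.03 0 .03;0 0 -.06 0 .03;.03 0 -.1 0 .03;.06 0 -.14 0 .04;.1 0 -.15 0 .05'
python3 drive.py '.03 -.03 0 0 .05;.05 -.07 0 0 .05;.06 -.11 0 0 .05;.06 -.15 0 0 .05'
python3 - <<'E'
from h import *
lift("12");S=bot.camera("scene");cv2.imwrite("pics/scene12.png",S);T=cv2.imread("pics/top12.png")
a=cv2.resize(S[120:220,250:380],(520,400),interpolation=cv2.INTER_CUBIC)
b=cv2.resize(T[165:265,165:235],(280,400),interpolation=cv2.INTER_CUBIC)
cv2.imwrite("pics/crop9.png",np.hstack([a,b]))
E
```

```text
time: 18.18
ee_pos: [0.4843, 0.1064, 0.0516]
tcp_rot: [180.0, -0.0, -80.8]
wrist_force: [0.4, -0.2, -0.4]
opening: 0.0297
grasp_force: 0.0
time: 18.6
ee_pos: [0.499, 0.0205, 0.2]
tcp_rot: [-179.8, -0.0, -80.6]
wrist_force: [2.1, 0.0, 0.2]
opening: 0.0494
grasp_force: 0.0
time: 18.93
ee_pos: [0.6562, -0.018, 0.1962]
tcp_rot: [-180.0, -0.0, -81.0]
wrist_force: [0.7, 0.0, 0.5]
opening: 0.0499
grasp_force: 0.0
mod [0.4993 0.2394] cap px 131.55 239.61
```

View pics/crop9.png

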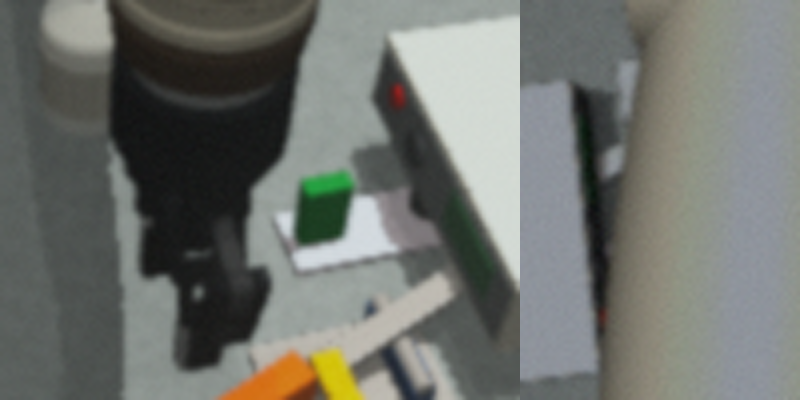

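The shim plate lies under the front foot at crop (415,205), with the tab at (325,185) clear of the panel. The bar is still hooked and the module still raised. Next I'll go back to the handle pose where I released it.

Run:
```python
from h import *
t=onz("scene",(331.8,165.8),.054);print("tab",t)
go(.637,.0145,.056,295.7)
```

```text
tab [0.48591259 0.10500076 0.054     ]
row [ -0.0332   0.0168   0.1336 -16.5324] q6 -100.5
```

```bash
python3 drive.py '-.016 .008 0 -7 .05;-.033 .017 0 -14 .05;-.033 .017 0.02 -16.5 .05;-.033 .017 .04 -16.5 .05;-.033 .017 .04 -16.5 .05' >/dev/null
python3 -c "
from h import *
go(.637,.0145,.056,295.7)"
```

```text
row [ 0.003  -0.0056  0.0963  0.0397] q6 -114.4
```

```bash
python3 drive.py '.002 -.003 .035 0 .05;.002 -.003 .07 0 .05;.002 -.003 .09 0 .05;.002 -.003 .096 0 .05;.002 -.003 .096 0 .05' 
python3 drive.py '0 0 0 0 0;0 0 0 0 0;0 0 0 0 0;0 0 0 0 0;0 0 0 0 0' 50
python3 -c "
from h import *
o=bot.get_obs();print(o['ee_pos'],jig(o['ee_pos']))
lift('13')"
```

```text
time: 19.87
ee_pos: [0.6352, 0.0138, 0.0592]
tcp_rot: [179.9, 0.1, -64.3]
wrist_force: [0.3, -0.0, -0.6]
opening: 0.0501
grasp_force: 0.0
time: 20.28
ee_pos: [0.6369, 0.0138, 0.062]
tcp_rot: [-179.9, -0.1, -64.3]
wrist_force: [-1.0, -1.4, 6.3]
opening: 0.0179
grasp_force: 48.9
[0.63689414 0.01383245 0.06201791] [-0.1259 -0.0431]
mod [0.4991 0.2396] cap px 131.28 239.65
```

```bash
python3 drive.py '0 0 .003 0 0;0 0 .006 0 0;0 0 .009 0 0;0 0 .009 0 0'
python3 drive.py '-.002 .01 0 3 0;-.004 .021 0 6 0;-.006 .031 0 9 0;-.009 .042 0 12 0;-.011 .052 0 15 0'
python3 drive.py '0 0 0 0 0;0 0 0 0 0'
python3 - <<'E'
from h import *
print(jig(bot.get_obs()['ee_pos']));lift("14")
S=bot.camera("scene");cv2.imwrite("pics/scene14.png",S)
cv2.imwrite("pics/crop10.png",cv2.resize(S[130:240,255:395],(700,550),interpolation=cv2.INTER_CUBIC))
E
```

```text
time: 20.67
ee_pos: [0.6371, 0.0136, 0.0525]
tcp_rot: [-179.9, -0.1, -64.3]
wrist_force: [1.2, -4.1, 6.1]
opening: 0.0173
grasp_force: 48.5
time: 21.08
ee_pos: [0.5865, -0.0003, 0.0534]
tcp_rot: [-179.7, -0.2, -79.5]
wrist_force: [6.1, -5.6, 5.2]
opening: 0.017
grasp_force: 48.6
time: 21.25
ee_pos: [0.5851, -0.0004, 0.053]
tcp_rot: [-179.9, -0.2, -79.4]
wrist_force: [0.0, -8.6, 4.5]
opening: 0.0172
grasp_force: 48.9
[-0.1302  0.0105]
mod [0.4983 0.2447] cap px 127.99 240.14
```

View pics/crop10.png

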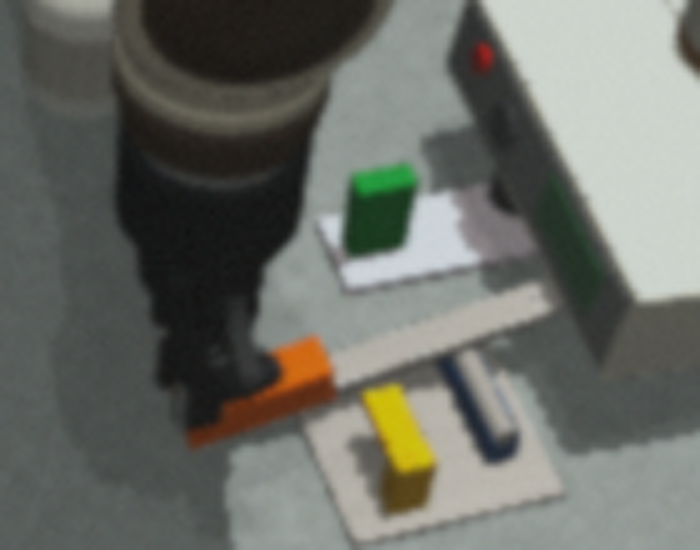

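The bar is clear of the hook at (400,420), its blade is on the ridge and the shim is in place. That makes 12 pictures viewed, over the limit of 10, so I'll use numbers only from here. Now I'll lower the module by raising the handle.

```bash
python3 drive.py '0 0 -.004 0 0;0 0 -.008 0 0;0 0 -.012 0 0;0 0 -.016 0 0;0 0 -.02 0 0' 20
python3 drive.py '0 0 -.003 0 0;0 0 -.006 0 0;0 0 -.009 0 0;0 0 -.012 0 0;0 0 -.015 0 0'
python3 -c "
from h import *
print(jig(bot.get_obs()['ee_pos']));lift('15')"
```

```text
time: 21.77
ee_pos: [0.5855, 0.001, 0.0728]
tcp_rot: [-179.8, -0.1, -79.3]
wrist_force: [2.5, -1.3, 3.8]
opening: 0.0174
grasp_force: 50.6
time: 22.18
ee_pos: [0.5839, 0.0016, 0.0856]
tcp_rot: [179.9, 0.0, -79.3]
wrist_force: [0.3, 0.9, -2.1]
opening: 0.017
grasp_force: 42.7
[-0.128   0.0113]
mod [0.499  0.2341] cap px 135.1 239.2
```

```bash
python3 drive.py '.006 0 -.001 0 0;.012 0 -.003 0 0;.018 0 -.005 0 0;.024 0 -.006 0 0;.03 0 -.008 0 0'
python3 drive.py '.01 0 -.01 0 0;.02 0 -.02 0 0;.03 0 -.04 0 0;.04 0 -.07 0 0;.05 0 -.09 0 0'
python3 - <<'E'
from h import *
o=bot.get_obs();print(o["ee_pos"],jig(o["ee_pos"]));lift('16')
S=bot.camera("scene");cv2.imwrite("pics/scene16.png",S)
for n,im in(("scene",S),("top",cv2.imread("pics/top16.png"))):
    for nm,lo,hi in(("green",(50,120,40),(75,255,255)),("orange",(5,150,60),(20,255,255))):
        try: r=cv2.minAreaRect(big(hsv(im,lo,hi)));print(n,nm,np.round(r[0],1),np.round(r[1],1))
        except Exception: print(n,nm,"none")
E
```

```text
time: 22.65
ee_pos: [0.59, -0.029, 0.094]
tcp_rot: [180.0, 0.0, -79.3]
wrist_force: [-0.1, 0.7, -2.2]
opening: 0.0172
grasp_force: 37.0
time: 23.07
ee_pos: [0.5999, -0.0787, 0.188]
tcp_rot: [-179.8, -0.1, -79.3]
wrist_force: [0.8, -0.1, 0.7]
opening: 0.0002
grasp_force: 0.0
[ 0.59985169 -0.07874258  0.18799234] [-0.2099  0.0105]
mod [0.499 0.234] cap px 135.08 239.22
scene green [331.1 171. ] [11.1 16.8]
scene orange [269.5 211.1] [12.5 31.5]
top green [204.9 230.1] [ 3.8 10.4]
top orange none
```

The bar slipped out of the grip at the end of the pull. I'll move the arm aside and locate it.

```bash
python3 drive.py '.04 .01 0 0 .05;.08 .02 0 0 .05;.12 .03 0 0 .05;.16 .04 0 0 .05;.2 .05 0 0 .05'
python3 - <<'E'
from h import *
lift('17')
S=bot.camera("scene");cv2.imwrite("pics/scene17.png",S);T=cv2.imread("pics/top17.png")
R={}
for n,im in(("scene",S),("top",T)):
    r=cv2.minAreaRect(big(hsv(im,(5,150,60),(20,255,255))));R[n]=r;print(n,np.round(r[0],1),np.round(r[1],1),round(r[2],1),np.round(cv2.boxPoints(r),1).tolist())
print(tri(R["scene"][0],R["top"][0]))
w=np.array([onz("top",p,.024) for p in cv2.boxPoints(R["top"])]);print(np.round(w,4),jig(w.mean(0)))
# blade: bright pixels near (mask excluding jig unknown)
m=hsv(T,(0,0,128),(180,90,255),(185,160,300,270));c,_=cv2.findContours(m,cv2.RETR_EXTERNAL,cv2.CHAIN_APPROX_NONE)
for k in sorted(c,key=cv2.contourArea)[-5:]: r=cv2.minAreaRect(k);print(cv2.contourArea(k),np.round(cv2.boxPoints(r),1).tolist())
print(np.round(T[175:235:2,196:236:2].mean(2)).astype(int))
E
```

```text
time: 23.58
ee_pos: [0.5868, -0.2855, 0.1848]
tcp_rot: [-180.0, -0.0, -79.3]
wrist_force: [0.7, 0.5, -0.7]
opening: 0.0502
grasp_force: 0.0
mod [0.499  0.2349] cap px 135.08 239.25
scene [269.5 211.1] [12.2 30.9] 74.1 [[253.0, 209.39999389648438], [282.70001220703125, 200.89999389648438], [286.1000061035156, 212.6999969482422], [256.29998779296875, 221.1999969482422]]
top [261.6 200.5] [ 7.5 17.9] 76.0 [[252.0, 199.0], [269.3999938964844, 194.60000610351562], [271.20001220703125, 201.89999389648438], [253.8000030517578, 206.3000030517578]]
[ 0.57567269 -0.05166373  0.01880146]
[[ 0.5787 -0.0267  0.024 ]
 [ 0.5923 -0.0771  0.024 ]
 [ 0.5711 -0.0828  0.024 ]
 [ 0.5576 -0.0324  0.024 ]] [-0.1817  0.0306]
1.5 [[297.0, 239.0], [299.0, 239.0], [299.0, 240.0], [297.0, 240.0]]
1.5 [[204.8000030517578, 211.10000610351562], [209.89999389648438, 209.8000030517578], [210.1999969482422, 210.6999969482422], [205.0, 212.0]]
2.5 [[293.5, 246.5], [295.0, 245.0], [297.0, 247.0], [295.5, 248.5]]
191.5 [[192.10000610351562, 224.39999389648438], [212.39999389648438, 221.5], [214.60000610351562, 237.5], [
[... 2049 characters left out ...]
 105 110
  112 107]
 [107 109 107 108 110 109 108 111 110 108 109 108 107 101 106 107 110 104
  110 107]
 [109 113 110 105 107 104 110 116 111 105 109 106 106 106 108 109 111 111
  108 111]
 [113 111 110 129 136 133 142 147 124 108 109 109 110 111 110 112 105 108
  107 106]
 [146 150 151 154 153 152 151 152 138 112 108 112 115 114 109 107 108 104
  107 107]
 [153 153 143 143 141 115 104 103 124 100 110 108 104 111 107 110 113 109
  111 112]
 [151 139  96  81  85  80  74  36  83  88 108 106 106 108 108 112 110 107
  109 111]
 [150 136  89  81  80  78  78  47 100 102 109 108 106 105 106 110 108 108
  108 108]
 [153 149 112  95 102 125 125 132 146 124 106 112 110 110 108 106 108 108
  112 111]]
```

Run:
```python
from h import *
for n,box in(("scene",(240,180,345,240)),("top",(185,185,275,222))):
    d=cv2.absdiff(cv2.imread(f"pics/{n}17.png"),cv2.imread(f"pics/{n}0.png")).max(2)
    m=np.zeros_like(d);x0,y0,x1,y1=box;m[y0:y1,x0:x1]=(d[y0:y1,x0:x1]>18)*255
    for y in range(y0,y1): print(y,''.join('#' if v>60 else '+' if v>30 else '.' if v>14 else ' ' for v in d[y,x0:x1])) if n=="top" or y%2==0 else 0
```

```text
180 ...............................................................................  . .+####++.  +##########
182 ................................................................................ .. .+++#################
184 .................................................................................  +###############++.   
186 ..................................................................................  +####++. .  ..       
188 ..................................................................................    .       ...........
190 .........................................................................................................
192 ................................................................................................++.......
194 .........................................................................................+++++ ..  ......
196 ..................................................................................+++++ ..+++###+. ... ..
198 ..........................................................................++++++++++ .++#####+++. ...   .

[... 4925 characters left out ...]
                             
214                                                                                           
215                                                                                           
216                                                                                           
217         .                                                                                 
218                                                                                           
219 .                                                                                         
220 +                                                                                         
221 +
```

The masks show the bar lying on its side: the blade appears about 8 mm wide and lines up with the handle's +x edge, so the bar's z axis points towards the robot. I'll tip it upright by pushing the top of the handle towards +x with the closed fingers, with the blade against the jig plate as a stop.

```bash
python3 -c "
from h import *
gj(-.152,.073,.1,284)"
```

```text
row [-0.2619  0.0114  0.0839 -3.6193] q6 -126.6
```

```bash
python3 drive.py '-.04 .002 0 0 0;-.08 .004 0 0 0;-.12 .006 0 0 0;-.16 .008 0 0 0;-.2 .01 0 0 0' >/dev/null
python3 drive.py '-.04 .001 0 -3.6 0;-.062 .001 .03 -3.6 0;-.062 .001 .06 -3.6 0;-.062 .001 .084 -3.6 0;-.062 .001 .084 -3.6 0'
python3 -c "
from h import *
print(jig(bot.get_obs()['ee_pos']));gj(-.152,.073,.041,284)"
```

```text
time: 24.52
ee_pos: [0.5255, -0.0269, 0.0959]
tcp_rot: [179.7, 0.1, -75.6]
wrist_force: [-1.2, -0.0, -1.3]
opening: 0.0001
grasp_force: 0.0
[-0.1452  0.074 ]
row [ 0.0068 -0.0005  0.0549  0.3768] q6 -107.3
```

```bash
python3 drive.py '.006 0 .03 0 0;.006 0 .055 0 0;.006 0 .055 0 0'
python3 drive.py '0 -.007 0 0 0;0 -.014 0 0 0;0 -.018 0 0 0;0 -.022 0 0 0;0 -.026 0 0 0'
python3 drive.py '0 -.004 0 0 0;0 -.008 0 0 0;0 -.012 0 0 0;0 -.016 0 0 0;0 -.016 0 0 0'
cat > see.py <<'E'
from h import *
import sys
k=sys.argv[1]
for n,box in(("scene",(225,180,345,240)),("top",(185,180,285,222))):
    im=bot.camera(n);cv2.imwrite(f"pics/{n}{k}.png",im)
    r=cv2.minAreaRect(big(hsv(im,(5,150,60),(20,255,255))));print(n,np.round(r[0],1),np.round(r[1],1),round(r[2],1))
E
python3 see.py 18
```

```text
time: 24.77
ee_pos: [0.5276, -0.0338, 0.0423]
tcp_rot: [179.7, 0.1, -75.7]
wrist_force: [-1.2, 0.6, -0.8]
opening: -0.0
grasp_force: 0.0
time: 25.18
ee_pos: [0.5552, -0.0272, 0.0469]
tcp_rot: [-180.0, -0.1, -75.7]
wrist_force: [-8.2, -3.0, 12.2]
opening: 0.0004
grasp_force: 6.4
time: 25.6
ee_pos: [0.5711, -0.0232, 0.0471]
tcp_rot: [-179.9, -0.1, -75.7]
wrist_force: [-3.6, -1.3, 9.3]
opening: -0.0
grasp_force: 4.6
scene [271.  214.5] [12.6 31.2] 69.4Traceback (most recent call last):
  File "see.py", line 6, in <module>
    r=cv2.minAreaRect(big(hsv(im,(5,150,60),(20,255,255))));print(n,np.round(r[0],1),np.round(r[1],1),round(r[2],1))
                      ~~~^^^^^^^^^^^^^^^^^^^^^^^^^^^^^^^^^
  File "h.py", line 19, in big
    c,_=cv2.findContours(m,cv2.RETR_EXTERNAL,cv2.CHAIN_APPROX_NONE);return max(c,key=cv2.contourArea)
                                                                           ~~~^^^^^^^^^^^^^^^^^^^^^^^
ValueError: max() iterable argument is empty
```

```bash
python3 drive.py '0 0 -.02 0 0;0 .02 -.02 0 0;0 .046 -.02 0 0;0 .046 .008 0 0;0 .046 .008 0 0'
python3 drive.py '0 -.007 0 0 0;0 -.014 0 0 0;0 -.018 0 0 0;0 -.022 0 0 0;0 -.026 0 0 0'
python3 drive.py '0 -.004 0 0 0;0 -.008 0 0 0;0 -.012 0 0 0;0 -.016 0 0 0;0 -.02 0 0 0'
python3 drive.py '0 -.004 0 0 0;0 -.004 0 0 0'
```

```text
time: 26.12
ee_pos: [0.5237, -0.0345, 0.0348]
tcp_rot: [179.8, 0.1, -75.7]
wrist_force: [-0.5, 0.2, -0.2]
opening: 0.0
grasp_force: 0.0
time: 26.53
ee_pos: [0.5516, -0.0278, 0.0376]
tcp_rot: [-180.0, -0.0, -75.7]
wrist_force: [-4.0, -2.2, 3.2]
opening: 0.0001
grasp_force: 2.9
time: 26.95
ee_pos: [0.5704, -0.0231, 0.0372]
tcp_rot: [-180.0, -0.0, -75.7]
wrist_force: [-2.5, -2.3, 3.0]
opening: 0.0001
grasp_force: 2.7
time: 27.12
ee_pos: [0.5747, -0.0219, 0.037]
tcp_rot: [-180.0, 0.0, -75.7]
wrist_force: [-1.6, -2.0, 1.7]
opening: 0.0001
grasp_force: 1.3
```

Back off and look at the numbers.

```bash
python3 drive.py '0 0 -.04 0 0;0 .02 -.08 0 0;.04 .04 -.12 0 0;.08 .06 -.12 0 0;.12 .06 -.12 0 0' >/dev/null
python3 drive.py '.04 .0 0 0 .05;.08 .02 0 0 .05;.12 .02 0 0 .05'
cat >> see.py <<'E'
    d=cv2.absdiff(im,cv2.imread(f"pics/{n}0.png")).max(2);x0,y0,x1,y1=box
    for y in range(y0,y1,2 if n=="scene" else 1): print(y,''.join('#' if v>60 else '+' if v>30 else '.' if v>14 else ' ' for v in d[y,x0:x1]))
    o=r[0]
    if n=="top":
        w=np.array([onz("top",p,.022) for p in cv2.boxPoints(r)]);c=w.mean(0);print("handle",np.round(c,4),jig(c),"sides",np.linalg.norm(w[1]-w[0]),np.linalg.norm(w[2]-w[1]),"dirs",[np.degrees(np.arctan2(*(e)[1::-1])) for e in (w[1]-w[0],w[2]-w[1])])
E
python3 see.py 19; python3 -c "
from h import *
lift('20')"
```

```text
time: 27.78
ee_pos: [0.5527, -0.2588, 0.156]
tcp_rot: [-180.0, 0.0, -75.7]
wrist_force: [0.8, 1.1, 0.8]
opening: 0.0355
grasp_force: 0.0
scene [279.8 225.8] [11.7 31.4] 48.0
180 .............................................................................................. .. .+####++.  +##########
182 ............................................................................................... .. .++++################
184 ................................................................................................  +###############++.   
186 .................................................................................................  +#+++      ...       
188 .................................................................................................  .++ ++    ...........
190 .................................................................................................++ .+#+. ..............
192 ...............................................................................................+++.+++  ................
194 ...............................................
[... 6776 characters left out ...]
.  .                                                                    
218 .                         . ...                                                                     
219 .                        . ...                                                                      
220 +                       . ...                                                                       
221 +                         .                                                                         
handle [ 0.6156 -0.0293  0.022 ] [-0.1643 -0.0142] sides 0.0664353925281794 0.02264864682169981 dirs [np.float64(-48.96642059341451), np.float64(-139.45958933016365)]
mod [0.4991 0.2343] cap px 135.09 239.19
```

The bar only yawed and is still on its side. I'll carry it so its underside faces the jig plate's rear edge, then tip it over that stop.

```bash
python3 drive.py '0 0 0 7 .06;0 0 0 14 .06;0 0 0 21 .06;0 0 0 28 .06;0 0 0 35 .06' >/dev/null
python3 drive.py '0 0 0 7 .06;0 0 0 14 .06;0 0 0 21 .06;0 0 0 28 .06;0 0 0 35 .06' >/dev/null
python3 drive.py '0 0 0 7 .06;0 0 0 14 .06;0 0 0 21 .06;0 0 0 28 .06;0 0 0 35 .06' >/dev/null
python3 drive.py '0 0 0 7 .06;0 0 0 14 .06;0 0 0 21 .06;0 0 0 28 .06;0 0 0 35 .06' >/dev/null
python3 drive.py '0 0 0 7 .06;0 0 0 13.3 .06;0 0 0 13.3 .06'
python3 -c "
from h import *
go(.6025,-.0142,.1,131)"
```

```text
time: 29.85
ee_pos: [0.5542, -0.2559, 0.1557]
tcp_rot: [180.0, -0.0, 130.8]
wrist_force: [0.9, 0.0, 0.0]
opening: 0.0603
grasp_force: 0.0
row [ 0.1514  0.1945  0.0557 -0.1999] q6 24.4
```

```bash
python3 drive.py '.025 .032 0 0 .05;.05 .064 0 0 .05;.075 .096 0 0 .05;.1 .128 0 0 .05;.125 .16 0 0 .05' >/dev/null
python3 drive.py '.026 .034 .02 0 .05;.026 .034 .055 0 .05;.026 .034 .055 0 .05' >/dev/null
python3 drive.py '0 0 .035 0 .045;0 0 .068 0 .045;0 0 .07 0 .045'
python3 drive.py '0 0 0 0 0;0 0 0 0 0;0 0 0 0 0;0 0 0 0 0;0 0 0 0 0' 100
python3 drive.py '0 0 -.02 0 0;0 0 -.04 0 0;0 0 -.06 0 0;0 0 -.06 0 0'
python3 - <<'E'
from h import *
h=.02
# grip at bar x=+.02 -> jig y=-.020
gj(-.096,-.020,.06,190.7)
E
```

```text
time: 30.77
ee_pos: [0.598, -0.0161, 0.0259]
tcp_rot: [-179.7, -0.3, 131.1]
wrist_force: [-1.7, 0.8, -1.5]
opening: 0.0452
grasp_force: 0.0
time: 31.18
ee_pos: [0.6023, -0.0163, 0.0331]
tcp_rot: [179.9, 0.1, 131.0]
wrist_force: [-1.6, -1.4, 7.2]
opening: 0.0213
grasp_force: 99.8
time: 31.52
ee_pos: [0.6031, -0.0161, 0.0956]
tcp_rot: [179.7, 0.2, 131.0]
wrist_force: [1.7, 0.4, -2.9]
opening: 0.0212
grasp_force: 99.0
row [ 3.78000e-02  4.03000e-02  3.56000e-02 -5.96942e+01] q6 47.5
```

```bash
python3 drive.py '-.02 0 -.04 0 0;-.02 0 -.05 0 0;-.02 0 -.05 -7 0;-.02 0 -.05 -14 0;-.02 0 -.05 -21 0' >/dev/null
python3 drive.py '0 0 0 -7 0;0 0 0 -14 0;0 0 0 -21 0;0 0 0 -28 0;0 0 0 -35 0' >/dev/null
python3 drive.py '0 0 0 -3.7 0;0 0 0 -3.7 0'
python3 -c "
from h import *
gj(-.096,-.020,.06,190.7)
S=bot.camera('scene');cv2.imwrite('pics/scene21.png',S)
r=cv2.minAreaRect(big(hsv(S,(5,150,60),(20,255,255))));print(r)
S0=cv2.imread('pics/scene12.png');print(cv2.minAreaRect(big(hsv(S,(50,120,40),(75,255,255))))[0],cv2.minAreaRect(big(hsv(S0,(50,120,40),(75,255,255))))[0])"
```

```text
time: 32.52
ee_pos: [0.6141, -0.0311, 0.1397]
tcp_rot: [180.0, -0.1, -169.1]
wrist_force: [-0.2, -0.1, -3.5]
opening: 0.0212
grasp_force: 99.1
row [-0.0079  0.0697  0.0797  0.1726] q6 -13.8
((285.162353515625, 202.82215881347656), (33.24146270751953, 12.779653549194336), 68.96248626708984)
(331.0000305175781, 171.0) (330.9950866699219, 171.0495147705078)
```

```bash
python3 drive.py '-.003 .03 .02 0 0;-.006 .06 .04 0 0;-.008 .0695 .07 0 0;-.008 .0695 .08 0 0;-.008 .0695 .08 0 0'
python3 drive.py '0 0 .01 0 0;0 0 .02 0 0;0 0 .027 0 0;0 .002 .027 0 0;0 .002 .027 0 0'
python3 drive.py '0 .003 0 0 0;0 .005 0 0 0;0 .005 0 0 0'
python3 -c "
from h import *
o=bot.get_obs();print(jig(o['ee_pos']),o['torque'])"
```

```text
time: 32.98
ee_pos: [0.6072, 0.039, 0.0571]
tcp_rot: [180.0, -0.3, -169.3]
wrist_force: [0.1, -0.2, -3.3]
opening: 0.0215
grasp_force: 99.1
time: 33.4
ee_pos: [0.6091, 0.0403, 0.034]
tcp_rot: [180.0, 0.0, -169.4]
wrist_force: [-0.8, -0.8, -4.2]
opening: 0.0214
grasp_force: 99.2
time: 33.65
ee_pos: [0.6082, 0.045, 0.0341]
tcp_rot: [-179.9, 0.0, -169.3]
wrist_force: [0.8, -4.9, -3.6]
opening: 0.0217
grasp_force: 99.3
[-0.0899 -0.0207] [-1.09025648 -0.29519139  0.20067716]
```

```bash
python3 drive.py '0 0 .001 0 0;0 0 .001 0 .028;0 0 .001 0 .028;0 0 .001 0 .028;0 0 .001 0 .028'
python3 drive.py '0 0 -.02 0 .028;0 0 -.05 0 .028;0 -.02 -.06 0 0;0 -.036 -.06 0 0;0 -.036 -.06 0 0'
python3 drive.py '0 0 0 0 0;.004 0 .03 0 0;.004 0 .05 0 0;.004 0 .053 0 0;.004 0 .053 0 0'
python3 -c "
from h import *
o=bot.get_obs();print(jig(o['ee_pos']),o['ee_pos'])"
```

```text
time: 34.07
ee_pos: [0.6081, 0.0459, 0.0331]
tcp_rot: [180.0, 0.0, -169.3]
wrist_force: [0.1, 0.7, 0.4]
opening: 0.0278
grasp_force: 0.0
time: 34.48
ee_pos: [0.6157, 0.0084, 0.0942]
tcp_rot: [-180.0, 0.1, -169.4]
wrist_force: [-0.3, 0.7, -0.6]
opening: 0.0
grasp_force: 0.0
time: 34.9
ee_pos: [0.6094, 0.0101, 0.0381]
tcp_rot: [180.0, -0.2, -169.3]
wrist_force: [1.0, -0.2, -0.1]
opening: -0.0002
grasp_force: 0.0
[-0.1244 -0.0154] [0.60939439 0.01014641 0.03813223]
```

```bash
python3 drive.py '0 .005 0 0 0;0 .009 0 0 0;0 .012 0 0 0;0 .015 0 0 0;0 .018 0 0 0'
python3 drive.py '0 .004 0 0 0;0 .008 0 0 0;0 .012 0 0 0;0 .014 0 0 0;0 .014 0 0 0'
python3 -c "
from h import *
o=bot.get_obs();print(jig(o['ee_pos']),o['ee_pos'])"
```

```text
time: 35.32
ee_pos: [0.608, 0.0268, 0.041]
tcp_rot: [-179.9, 0.1, -169.3]
wrist_force: [-0.6, -15.1, 9.5]
opening: 0.0002
grasp_force: 8.4
time: 35.73
ee_pos: [0.6072, 0.0329, 0.0464]
tcp_rot: [-179.0, 0.3, -169.7]
wrist_force: [-9.4, -44.5, 39.6]
opening: -0.0
grasp_force: 27.8
[-0.1016 -0.0174] [0.60719333 0.03294475 0.04638391]
```

```bash
python3 drive.py '0 -.01 0 0 0;0 -.025 0 0 0;0 -.035 -.03 0 0;0 -.06 -.08 0 0;0 -.09 -.12 0 0'
python3 drive.py '0 -.04 0 0 0;0 -.08 0 0 0;0 -.12 0 0 0;0 -.14 0 0 0'
sed -i 's/(225,180,345,240)/(250,170,345,235)/;s/(185,180,285,222)/(205,165,260,232)/' see.py; python3 see.py 22; python3 -c "
from h import *
lift('23')"
```

```text
time: 36.15
ee_pos: [0.6186, -0.0349, 0.1422]
tcp_rot: [179.9, -0.1, -169.2]
wrist_force: [1.6, -0.3, 0.4]
opening: -0.0001
grasp_force: 0.0
time: 36.48
ee_pos: [0.6454, -0.1766, 0.1411]
tcp_rot: [-180.0, 0.0, -169.4]
wrist_force: [1.1, -0.4, -0.3]
opening: 0.0001
grasp_force: 0.0
scene [316.2 227.9] [31.3 11.6] 66.8
170        .................................................................. +############+#######
172        .....................................++.......................++.. +############ #######
174       ..................................... ..+......................#### ############++#######
176      ..................................... .++.++................... .### ############.+#######
178      ..................................... .+#+.++..................  .++.###########+.########
180     ....................................... .+#++++.................. .  .+####++. .+##########
182     ..........................................++.++++................. .. .+++#################
184    .......................................... .#+ ++++.................  +###
[... 6080 characters left out ...]
             
224 +++++++.                 .+ ..                         
225 +++++++.                 .. +.                         
226 ++++++..                 .+ ..                         
227 . . .    .                .. .                         
228 .+++#++. .                .. .                         
229 ++####+...                 . .                         
230 #######+..                 . .                         
231 ######+. .                   +.                        
handle [0.632  0.0481 0.022 ] [-0.0913 -0.0446] sides 0.022826481246830323 0.05970820870656752 dirs [np.float64(-80.28497027730738), np.float64(-169.83438681633265)]
mod [0.4991 0.2341] cap px 135.02 239.16
```

The finger rode up over the edge. I'll press low against the handle's near face and lift while pressing, so that friction rolls it against the plate stop.

```bash
python3 -c "
from h import *
gj(-.130,-.022,.14,190.7)"
```

```text
row [-0.0054  0.1822  0.0006 -0.1387] q6 -25.7
```

```bash
python3 drive.py '-.001 .04 0 0 0;-.003 .08 0 0 0;-.005 .12 .01 0 0;-.005 .155 .03 0 0;-.005 .182 .06 0 0' >/dev/null
python3 drive.py '0 0 .03 0 0;0 0 .05 0 0;0 0 .05 0 0;0 0 .05 0 0'
python3 -c "
from h import *
print(jig(bot.get_obs()['ee_pos']))"
python3 drive.py '0 .006 0 0 0;0 .01 0 0 0;0 .013 0 0 0;0 .015 0 0 0'
```

```text
time: 37.38
ee_pos: [0.6154, 0.0082, 0.031]
tcp_rot: [180.0, -0.1, -169.2]
wrist_force: [0.1, 0.1, 1.1]
opening: 0.0003
grasp_force: 0.0
[-0.1274 -0.0209]
time: 37.72
ee_pos: [0.6143, 0.0216, 0.0331]
tcp_rot: [-179.9, 0.1, -169.3]
wrist_force: [0.6, -11.8, 7.5]
opening: -0.0001
grasp_force: 5.8
```

```bash
python3 drive.py '0 .001 -.004 0 0;0 .002 -.008 0 0;0 .003 -.012 0 0;0 .005 -.016 0 0;0 .008 -.02 0 0'
python3 drive.py '0 .006 -.003 0 0;0 .012 -.004 0 0;0 .016 -.004 0 0'
python3 drive.py '0 -.02 0 0 0;0 -.05 -.05 0 0;0 -.09 -.1 0 0;0 -.13 -.1 0 0;0 -.16 -.1 0 0' >/dev/null
python3 see.py 24 | grep -v '^1[0-9][02468] \.\|[.#+]\{20\}' | grep -E 'handle|scene|top|^(17|18|19|20)[0-9]'
```

```text
time: 38.13
ee_pos: [0.6119, 0.0299, 0.0518]
tcp_rot: [180.0, 0.0, -169.3]
wrist_force: [0.8, 0.0, 0.3]
opening: -0.0001
grasp_force: 0.0
time: 38.38
ee_pos: [0.609, 0.0465, 0.0557]
tcp_rot: [180.0, 0.0, -169.3]
wrist_force: [-0.1, 0.8, -0.7]
opening: 0.0001
grasp_force: 0.0
scene [316.2 227.9] [31.3 11.7] 65.0
top [226.9 180.6] [20.2  7.6] 80.5
170                  .+++++++.                .+++++++++++ 
171                 .+#######+                .++++++++++. 
172                 +########+                +++++++++++. 
173                 +########+.               ++++++++++++.
174                 +########+.               ..+++++++++. 
175                 .+#######+.               .+.+++++++.  
176                 .+########+               ..+..+.+...  
177                 .+########+.             ............  
178                  .+#######+.              . ...........
179                  .+#######+.            .   ...........
180                  .+#######+.            . ..   ... ....
181                  .+########.                 .      ...
182                  .+########+
[... 1112 characters left out ...]
                     .+ ..          .+++... ......+++++
202                      .+...          .+++... ......+++++
203                      .+. .          +++...  ........+++
204                      .++ .         .+++.... .......++++
205                       .. ..        .++....  ......+++++
206                       .+ ..       .+++....  .....++++++
207                       .+ ..       .++++..   ....++++++.
208                       .+ ..       .+++..    ....+++++++
209                       .+. .       ++++...  .....+++++++
handle [0.6319 0.0481 0.022 ] [-0.0912 -0.0446] sides 0.02225752056718864 0.05993307128676009 dirs [np.float64(-79.55996969083094), np.float64(-169.12361337681043)]
```

```bash
python3 -c "
from h import *
gj(-.130,-.020,.13,190.7)"
```

```text
row [ 0.0024  0.1088  0.0239 -0.2379] q6 -19.5
```

```bash
python3 drive.py '0.002 .03 .02 0 0;.002 .07 .04 0 0;.002 .105 .06 0 0;.002 .108 .1 0 0;.002 .108 .122 0 0'
python3 drive.py '0 .006 0 0 0;0 .01 0 0 0;0 .013 0 0 0;0 .017 0 0 0'
python3 drive.py '0 .004 -.003 0 0;0 .008 -.006 0 0;0 .012 -.009 0 0;0 .016 -.012 0 0'
python3 drive.py '0 .004 -.002 0 0;0 .008 -.003 0 0;0 .012 -.003 0 0'
python3 drive.py '0 -.02 0 0 0;0 -.05 -.05 0 0;0 -.09 -.1 0 0;0 -.13 -.1 0 0;0 -.16 -.1 0 0' >/dev/null
python3 see.py 25 | grep -E 'handle|scene|top|^(17|18|19|20)[0-9].{12}  '|cut -c1-45
```

```text
time: 39.32
ee_pos: [0.6118, 0.0123, 0.0261]
tcp_rot: [179.9, -0.2, -169.1]
wrist_force: [-0.8, -0.2, -0.1]
opening: -0.0001
grasp_force: 0.0
time: 39.65
ee_pos: [0.6107, 0.0226, 0.0311]
tcp_rot: [-179.5, -0.0, -169.4]
wrist_force: [-5.2, -34.5, 19.7]
opening: -0.0003
grasp_force: 17.7
time: 39.98
ee_pos: [0.6088, 0.0356, 0.046]
tcp_rot: [-179.2, 0.1, -169.6]
wrist_force: [-8.7, -35.4, 32.8]
opening: 0.0002
grasp_force: 23.0
time: 40.23
ee_pos: [0.607, 0.0492, 0.0528]
tcp_rot: [-179.5, 0.3, -169.5]
wrist_force: [-11.8, -27.9, 48.6]
opening: 0.0001
grasp_force: 24.5
scene [319.6 226.7] [31.4 10.9] 64.7
206 ########+.                     ..........
208 #####+..                       ..........
top [224.3 182. ] [23.2  8.9] 80.5
170                ++++++++.              .++
171              .++######+.              .++
177              +##########+.           .+++
179              +##########+.           ..+.
180              +##########+.           ....
181              +###########.           ....
182              .+##########+.          ....
183               +##########+.           
[... 545 characters left out ...]
    .+++..
196                 .+++.  ..          .+++..
197                  .++.  .          .+++...
198                  .++..  ..        .+++...
199                  .++..  ..       ..+++...
200                  .++..  ..        +++....
201                  .+#+   ..       .+++..  
202                   +++.   .       .+++..  
203                   .++.           .+...   
204                   .+.           ..+...   
205                   ...     .     .+++.... 
206                    ..    ..     +++...  .
207                   ....   ..    .+++...   
208                    ..    ..    .+++..  ..
209                    ..          .+++..  ..
handle [0.6276 0.0556 0.022 ] [-0.083  -0.041
```

Run:
```python
from h import *
for k in (22,25):
    T=cv2.imread(f"pics/top{k}.png").mean(2).astype(int)
    for r in (198,204,208,214,220): print(k,r,T[r,216:244])
for k in (22,25):
    S=cv2.imread(f"pics/scene{k}.png")
    print(S[196,290:330].mean(1).astype(int)); print(S[184,285:325].mean(1).astype(int)); print(cv2.boxPoints(cv2.minAreaRect(big(hsv(S,(5,150,60),(20,255,255))))).tolist())
    g=hsv(S,(5,150,60),(20,255,255));h=cv2.cvtColor(S,cv2.COLOR_BGR2HSV)[...,2]
    for r in (222,228,234): print([int(v) if g[r,c] else 0 for c,v in zip(range(300,340),h[r,300:340])])
```

```text
22 198 [143 146 144 143 145 146 146 145 142 135 133 129 109  88  93 101 102 100
 101 101  99 103 104 101  99 103 102 104]
22 204 [145 145 143 138 138 133 138 136 135 121 119 134 134 107  83  96 101 105
 104 101 100 101  99  98 102 103  99  99]
22 208 [102 100 104 105 105 105 106 106 108 104  99 116 132 117  87  87  98 101
 102 102 103 101  99 101 100 107 101 101]
22 214 [104 105 104 105 106 105 104 104 101 103 100  96 113 132 115  80  79  94
 101 104 105 102 102  97 100  99  99 101]
22 220 [101 102 102 104  97 100 100 101 100 104 100  97 103 116 134 116  86  90
  99 100 103 102 103 100 104 105 102 107]
25 198 [146 146 147 146 145 141 124 105 104 104 108 103 102  94  89  99 100 102
 105 101 103 104  96  88  78  76  82  91]
25 204 [144 144 146 140 135 136 131 122 109 106 104 102 105 102  99  98 101 104
 103 102  98  87  77  71  83  85  91 101]
25 208 [102 103 104 104 104 107 104 101  93  89 100 103 104 101  95  91  99 102
 101  97  85  73  73  83  89  92 102 105]
25 214 [105 105 107 107 108 106 105 104 100  92  91 104 103 104 105  98  93  95
  90  76  75  82  90  95  98 103 108 110]
25
[... 1278 characters left out ...]
61 160
 161 162 154 155 156 155 154 156 156 154 152 151 154 157 158 157 155 151
 137 132 176 203]
[[307.9185791015625, 214.8280792236328], [317.762451171875, 210.16517639160156], [331.20135498046875, 238.5362091064453], [321.35748291015625, 243.19911193847656]]
[0, 0, 0, 0, 0, 0, 0, 0, 0, 0, 0, 0, 177, 204, 210, 210, 210, 211, 210, 210, 209, 208, 196, 177, 0, 0, 0, 0, 0, 0, 0, 0, 0, 0, 0, 0, 0, 0, 0, 0]
[0, 0, 0, 0, 0, 0, 0, 0, 0, 0, 0, 0, 0, 0, 0, 184, 206, 209, 211, 209, 210, 210, 211, 209, 206, 190, 171, 0, 0, 0, 0, 0, 0, 0, 0, 0, 91, 0, 91, 0]
[0, 0, 0, 0, 0, 0, 0, 0, 0, 0, 0, 0, 0, 0, 0, 0, 0, 139, 188, 207, 210, 210, 210, 209, 211, 210, 210, 201, 182, 168, 0, 0, 0, 0, 0, 0, 0, 0, 0, 0]
```

The blade now shows its full width of about 7 px (18 mm) in the top view, so the bar has rolled onto its underside, resting on the plate's edge. I'll grip it by the blade near its balance point and carry it off.

Run:
```python
from h import *
a=onz("top",(227.4,206),.01);b=onz("top",(229.,216),.01);print(a,b,jig(a),jig(b),np.degrees(np.arctan2(*(b-a)[1::-1])))
p=a+(b-a)*.5;print(p);go(p[0],p[1],.1,190.5)
lift('26')
```

```text
[0.55802599 0.04596372 0.01      ] [0.52868908 0.04046359 0.01      ] [-0.0796  0.0285] [-0.0796  0.0583] -169.38137247599937
[0.54335753 0.04321366 0.01      ]
row [ 0.0641  0.1507  0.0439 -0.0548] q6 -18.8
mod [0.499  0.2341] cap px 135.04 239.2
```

```bash
python3 drive.py '.015 .037 0 0 .05;.03 .074 0 0 .05;.045 .11 0 0 .05;.064 .1505 .02 0 .05;.064 .1505 .044 0 .05' >/dev/null
python3 drive.py '0 0 .03 0 .045;0 0 .06 0 .045;0 0 .07 0 .045;0 0 .07 0 .045'
python3 drive.py '0 0 0 0 0;0 0 0 0 0;0 0 0 0 0;0 0 0 0 0;0 0 0 0 0' 80
python3 -c "
from h import *
print(jig(bot.get_obs()['ee_pos']))"
```

```text
time: 41.55
ee_pos: [0.5397, 0.0482, 0.0253]
tcp_rot: [180.0, -0.2, -169.2]
wrist_force: [0.4, 0.1, -0.9]
opening: 0.0451
grasp_force: 0.0
time: 41.97
ee_pos: [0.5421, 0.0466, 0.0288]
tcp_rot: [-179.9, 0.1, -169.4]
wrist_force: [-1.2, -4.4, 4.2]
opening: 0.0147
grasp_force: 77.0
[-0.0761  0.044 ]
```

```bash
python3 drive.py '0 -.003 -.01 0 0;0 -.01 -.03 0 0;0 -.02 -.06 0 0;0 -.03 -.08 0 0;0 -.03 -.08 0 0'
python3 - <<'E'
from h import *
go(.57,-.30,.108,190.6)
T=bot.camera("top");cv2.imwrite("pics/top27.png",T)
S=bot.camera("scene");cv2.imwrite("pics/scene27.png",S)
for n,im in(("s",S),("t",T)):
    m=hsv(im,(5,150,60),(20,255,255));
    if m.any(): r=cv2.minAreaRect(big(m));print(n,r)
E
```

```text
time: 42.38
ee_pos: [0.5494, 0.0166, 0.1129]
tcp_rot: [-179.9, 0.4, -169.4]
wrist_force: [1.3, 0.1, -2.7]
opening: 0.0145
grasp_force: 77.5
row [ 0.0382 -0.315   0.0049  0.0402] q6 -8.9
s ((309.7068786621094, 208.5172119140625), (33.4251594543457, 13.184369087219238), 68.19859313964844)
t ((142.0, 247.0), (0.0, 0.0), 0.0)
```

```bash
python3 drive.py '.005 -.04 0 0 0;.01 -.08 0 0 0;.015 -.12 0 0 0;.02 -.16 0 0 0;.025 -.2 0 0 0' >/dev/null
python3 drive.py '.005 -.04 0 0 0;.01 -.08 0 0 0;.013 -.115 0 0 0;.013 -.115 .02 0 0;.013 -.115 .05 0 0'
python3 drive.py '0 0 .01 0 0;0 0 .02 0 0;0 0 .027 0 0;0 0 .03 0 0;0 0 .03 0 0'
```

```text
time: 43.32
ee_pos: [0.569, -0.3011, 0.0577]
tcp_rot: [-179.9, 0.1, -169.5]
wrist_force: [0.7, 0.3, -3.8]
opening: 0.0147
grasp_force: 78.6
time: 43.73
ee_pos: [0.5685, -0.2981, 0.0288]
tcp_rot: [-180.0, 0.0, -169.2]
wrist_force: [-1.8, 0.5, 0.2]
opening: 0.014
grasp_force: 78.8
```

```bash
python3 drive.py '0 0 0 0 .03;0 0 0 0 .04;0 0 0 0 .04;0 0 0 0 .04'
python3 drive.py '0 0 -.03 0 .05;0 0 -.07 0 .05;0 0 -.11 0 .05;0 0 -.15 0 .05;0 0 -.15 0 .05' 
python3 drive.py '0 .04 0 0 .05;0 .08 0 0 .05;0 .12 0 0 .05;0 .16 0 0 .05;0 .2 0 0 .05' >/dev/null
python3 drive.py '0 .04 0 0 .05;0 .06 0 0 .05;0 .06 0 0 .05' >/dev/null
python3 - <<'E'
from h import *
lift('28');T=cv2.imread("pics/top28.png");S=bot.camera("scene");cv2.imwrite("pics/scene28.png",S)
def rep(n,c,z):
    r=cv2.minAreaRect(c);w=np.array([onz(n,p,z) for p in cv2.boxPoints(r)]);e,f=w[1]-w[0],w[2]-w[1];print(n,np.round(r[0],1),np.round(w.mean(0),4),"sides",np.round([np.linalg.norm(e),np.linalg.norm(f)],4),"dirs",[round(np.degrees(np.arctan2(q[1],q[0])),1) for q in(e,f)]);return r
rep("top",big(hsv(T,(5,150,60),(20,255,255))),.024);rep("scene",big(hsv(S,(5,150,60),(20,255,255))),.015)
m=hsv(T,(0,0,125),(180,90,255),(330,170,400,260));rep("top",big(m),.008)
m=hsv(S,(0,0,170),(180,60,255),(110,140,190,260));rep("scene",big(m),.008)
for n,im in(("top",T),("scene",S)): print(n,"tab",cv2.minAreaRect(big(hsv(im,(50,120,40),(75,255,255),(190,150,350,245))))[0])
for n in("top","scene"):
  im={"top":T,"scene":S}[n];d=cv2.absdiff(im,cv2.imread(f"pics/{n}0.png")).max(2)
  for nm,b in((("tray",(290,232,328,270)),("solv",(238,262,260,292)),("waste",(305,110,332,140))) if n=="top" else (("tray",(182,148,226,188)),("solv",(258,106,286,155)),("waste",(175,278,214,328)))): print(n,nm,(d[b[1]:b[3],b[0]:b[2]]>40).mean())
E
```

```text
time: 44.07
ee_pos: [0.5687, -0.2988, 0.028]
tcp_rot: [-180.0, 0.1, -169.3]
wrist_force: [-1.0, -0.5, 0.0]
opening: 0.0401
grasp_force: 0.0
time: 44.48
ee_pos: [0.5704, -0.2999, 0.1871]
tcp_rot: [-179.6, 0.5, -169.3]
wrist_force: [2.0, -1.4, 1.6]
opening: 0.0503
grasp_force: 0.0
mod [0.499  0.2341] cap px 135.12 239.15
top [338.7 174.9] [ 0.6536 -0.2781  0.024 ] sides [0.022  0.0665] dirs [np.float64(-80.3), np.float64(-171.5)]
scene [163.5 250.3] [ 0.6534 -0.2807  0.015 ] sides [0.0217 0.0809] dirs [np.float64(96.3), np.float64(9.0)]
top [343.9 209.1] [ 0.5554 -0.296   0.008 ] sides [0.017  0.1263] dirs [np.float64(-80.3), np.float64(-171.5)]
scene [158.  212.9] [ 0.5483 -0.2969  0.008 ] sides [0.017  0.1179] dirs [np.float64(96.3), np.float64(8.5)]
top tab (201.0, 230.5)
scene tab (331.082763671875, 171.00692749023438)
top tray 0.029778393351800554
top solv 0.7484848484848485
top waste 0.0
scene tray 0.038636363636363635
scene solv 0.5736151603498543
scene waste 0.0
```

Run:
```python
from h import *
for k in (0,12,17,28):
    S=cv2.imread(f"pics/scene{k}.png");m=hsv(S,(0,120,80),(8,255,255),(255,95,290,130));M=cv2.moments(m);print(k,M["m00"]/255,M["m10"]/max(M["m00"],1),M["m01"]/max(M["m00"],1))
S0=cv2.imread("pics/scene0.png");
for k in(17,28):
    S=cv2.imread(f"pics/scene{k}.png")
    r=cv2.matchTemplate(S[90:175,240:305],S0[104:150,258:286],cv2.TM_CCOEFF_NORMED);print(k,cv2.minMaxLoc(r)[1],cv2.minMaxLoc(r)[3],"expect (18,14)")
o=bot.get_obs();print(o["ee_pos"],o["wrist_force"],o["time"])
```

```text
0 81.0 272.5679012345679 110.51851851851852
12 67.0 272.0 110.25373134328358
17 98.0 272.5 110.55102040816327
28 0.0 0.0 0.0
17 0.7976123690605164 (18, 14) expect (18,14)
28 0.19517476856708527 (2, 0) expect (18,14)
[ 0.52009073 -0.04263709  0.17780075] [-0.14633115 -0.33208028 -0.32119167] 45.25
```

```bash
python3 drive.py '0 -.04 -.01 0 .05;0 -.08 -.02 0 .05;0 -.12 -.03 0 .05;0 -.16 -.03 0 .05;0 -.16 -.03 0 .05'
python3 - <<'E'
from h import *
S=bot.camera("scene");S0=cv2.imread("pics/scene0.png")
r=cv2.matchTemplate(S[90:175,240:305],S0[104:150,258:286],cv2.TM_CCOEFF_NORMED);print(cv2.minMaxLoc(r)[1],cv2.minMaxLoc(r)[3])
m=hsv(S,(0,120,80),(8,255,255),(255,95,290,130));M=cv2.moments(m);print(M["m10"]/max(M["m00"],1),M["m01"]/max(M["m00"],1))
lift('29')
E
```

```text
time: 45.67
ee_pos: [0.5502, -0.2077, 0.2069]
tcp_rot: [-179.9, 0.0, -169.6]
wrist_force: [1.1, 0.6, -0.2]
opening: 0.0502
grasp_force: 0.0
0.9812106490135193 (18, 14)
272.6162790697674 110.76744186046511
mod [0.4991 0.2342] cap px 135.01 239.14
```

The bottles and tray haven't moved, the module is on the shim, and the bar is flat and clear. I'll hand the job in.

```bash
python3 -c "
from workcell import bot
print(bot.job_done())"
```

```text
the job is handed in; nothing more can be done
None
```

I handed the job in at about 46 s of robot time: by my camera measurements the module stands about level on the shim with its jar on top, the bar lies flat well clear, and the tray and bottles are where they were. No verdict came back, the bar slipped from the grip and had to be rolled upright again, and I viewed 12 pictures against the limit of 10.

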